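# Raise the yard barrier and push the bogie through to the buffer

## Robot

A 6-joint arm with a two-finger parallel gripper is mounted at the origin on a cart in front of the work surface, level with it; the furniture and walls round the work are solid. World frame = base frame: x ahead of the robot, y to its left, z up, the work surface at z = 0. Lengths are in m, angles in degrees, forces in N, time in s.
With the tool pointing down it reaches from about 0.375 to 0.9 m from the base axis. Payload 3.1 kg.
Tool frame: the origin (TCP) lies at the very end of the fingers, on their centre line; the grasp point (between the pads) lies 19 mm behind it (bot.hold_point_z is the z of the grasp point in the tool frame, in m); z points along the fingers, y is the direction in which the jaws open and shut (so a half turn about z gives the same grasp; the last joint's range is limited). The gripper opens to 87 mm and grips with 3 to 60 N. Pads are 19 mm wide; open, the fingers measure 117 mm over their backs; the gripper's body (75 mm by 190 mm) begins 51 mm behind the grasp point.
Start: joints at [-73.253, 30.224, 82.088, -0, 67.689, -10.227], TCP at [0.284, -0.557, 0.223] pointing down, gripper open.
Joint ranges: [-176.69, 176.69], [-43.24, 126.21], [12.49, 139.97], [-82, 262], [0, 151.66], [-163.58, 163.58]. Speed limits (degrees/s): [159.86, 159.86, 180, 180, 180, 180].

## Interface

Orientations are given as a 3x3 rotation matrix whose columns are the frame's x, y, z axes.
In Python, from rig import bot gives the robot as it stands.
- The arm moves only by the tool servo_tool, never from a script. Its argument "increments" is a list of rows, each a list of 3 entries, a list of its own where there are three numbers: the closure, from 0 (fully open) to 1 (shut), then the shift along the tool's x, y, z in mm, then the turn about the tool's z in degrees. In form: [[claw, [x, y, z], turn], ...]. A call has 1 to 5 rows; each row shifts and turns the commanded pose from where the row before left it, along the tool's axes as they then stand; what a row does not reach is not made up. A row lasts 1/8 s, in which the tool goes at most 62.5 mm and 10.7 degrees, less where a joint would pass 70% of its speed; a pose out of reach is approached as far as the arm can. A call with a gripper value outside its range is refused whole. The fingers move at their own pace and stop on an object; the grip force is fixed at half the most. Time passes only in rows, so rows that do not move let the fingers close. It gives the time, the measured TCP pose, the force and the opening at its end, in the units of the state.
- bot.read_state(): the state, without advancing time (a new reading comes with each control period).
- bot.capture(name): name is "scene" or "top" or "wrist"; returns (picture, depth): 480x640x3 uint8, blue, green, red; 480x640 float32, m along the optical axis (not along the pixel's ray), 0 where there is no reading.
- bot.camera_info(name): a dict with "K" (3x3 intrinsics, pixels), "distortion" ([k1, k2, p1, p2, k3] as OpenCV has them; the pictures are not rectified), "R" (3x3) and "t" (3): a world point X has camera coordinates R X + t; the wrist camera has in their place "mount" (4x4, takes a point from camera to tool coordinates, whose origin is the TCP and whose axes are the flange's). Camera axes: x right, y down, z forward; pixel columns grow to the right and rows downward; lengths in m; the calibration is good to about 2 mm. A picture is of the moment at which its call begins: read the wrist's pose just before it. camera_info takes no time and is no camera call.
- bot.hand_in(): hands the job in, once; it reports no verdict.
Trained networks look in the newest picture that a camera, given by its name, has taken for a name from the list of things; names that differ only in an ending like _2 or _b are one class to them, and where a whole thing is asked for, a point or a joint stands for the part that bears it (a point fixed in the world has none). Each returns a list of dicts, best first, with "p" (0 to 1); they miss things now and then, are a little off and sometimes report something else, mostly with a low value. They report only what shows in the picture. A call takes as long as a camera call. They do not tell look-alikes from the thing itself.
- bot.find_in(camera, thing): "bbox" ([left, top, right, bottom] in pixels, round what is visible of it).
- bot.trace(camera, thing): "region" (480x640 bool, what is visible of it) and "bbox" ([left, top, right, bottom] in pixels, round what is visible of it).
The state is a dict: "time_s": time; "joint_positions": joint angles; "qvel": joint speeds; "tau": joint torques, N m; "position": TCP position; "tcp_rot": TCP orientation; "force": force on the tool from outside, world axes, zero at the start; "moment": the same for the moment, N m; "opening": opening from 0.0 (shut) to 1.0 (fully open).
Only numpy, scipy, OpenCV 4.12 (cv2) and the standard library are available. Lean on these libraries where they do the work, as an engineer would, in place of code of your own. Each camera call takes 0.05 s, during which the arm holds its last target.

## Task

On the test-track board, push the red-and-white barrier arm up past its balance point so that it stays fully raised by itself (push the arm from below or tip its weight over). Then, with the barrier up, push the small geared bogie along the track, under where the arm was, until it rests against the buffer at the far end. Use the fingers only to push, never lift the bogie off the track, and leave the other parts lying on the board where they are.

Things in the scene. Friction and masses are not known exactly. Their poses are not given: they have to be found in the camera images.
- track_board: fixed board 320 x 330 x 12 mm; origin at its underside's centre, x along the track away from the robot, y left, z up. Track bed 14 mm above the table, at y = 0 between brass rails (24 mm high, 7 wide, 70 apart, x = -155 to 155). Barrier on the right. Keep the arm clear of the room's orange lamp: it leans in from the table's far right corner, head 0.76 m ahead, 0.14 m right of the base, 0.7 m up
- buffer_face (a point): centre of the near face of the buffer, a round steel pad 18 mm in diameter on a plunger (rigid) in front of a red block, fixed to the board 119 mm along its x axis and 29.5 mm above the table; it faces back along the track. The pad touches the front of the bogie's gear case, so the bogie is home when its origin is 24 mm before this face
- barrier_pivot (a point): pivot axis of the barrier, at the top of its grey stand (stand foot 56 x 50 mm, cheeks 30 mm wide across the track, total height 98 mm; fixed to the board), 130 mm to the right of the track's centre line, 97 mm above the table; the axis runs along the board's x. The stand's place along the track varies. Frame as the board's
- barrier_arm (a joint): angle of the barrier arm in rad: 0 = lowered, level across the track (it starts here, on a stop); 1.5 = fully raised, nearly upright, on the other stop. The arm turns in the upright plane across the track. The weight makes it fall back to 0 below about 0.71 rad and fall on to 1.5 by itself above it; lifting it at boom_underside takes about 0.8 N at first, less further up. The hinge is damped, so the fall takes about half a second to a second
- boom_underside (a point): point on the underside of the red-and-white boom, 200 mm from the pivot axis, moving with it. The boom is 12 mm wide along the track and 14 mm high (centred on the pivot axis), and reaches 230 mm from the pivot, to the left (board +y) when lowered; its underside is then 90 mm above the table. A small grille of rods hangs 48 mm below it between 97 and 163 mm from the pivot (over the track); beyond 163 mm the underside is free
- weight_center (a point): centre of the dark steel throw-over weight (cylinder 36 mm in diameter, 32 mm long) on a stalk fixed to the arm 60 mm from the pivot; with the boom lowered the stalk stands nearly upright above the pivot, leaning 15 degrees towards the track; as the boom rises it tips over to the right (board -y)
- bogie: loose drive bogie with brass gear case and grey wheels, 70 mm long along its x axis (the track), 66 mm wide, 31 mm high, 0.11 kg; it slides (wheels do not turn) on the track bed between the guide rails, near the robot's end, before the barrier. Origin at the centre of its underside, its x pointing along the track; rear end (coupler, 2 to 10 mm above the bed, on the centre line to 10 mm right of it) 35 mm behind the origin, gear case 23 mm behind it up to 25 mm high
- receiver: loose black radio receiver box 38 x 61 x 17 mm, lying on the board; leave it. Origin at the centre of its underside
- bracket: loose brass angle bracket 32 x 42 x 29 mm on the board; leave it. Origin at the centre of its underside
- controller: loose black speed controller 18 x 62 x 12 mm on the board; leave it. Origin at the centre of its underside
There are look-alikes about, which are no part of the job. Leave any black look-alike of the bogie alone.

How it is judged:
By the outcome, as a careful person would: the job done as asked, in the order asked, and still so for the second after the job is handed in, with the robot touching nothing.
It also fails if it takes over 61 s, if anything falls off the work surface, if the arm or the gripper's body presses on something with over 40 N, if the wrist force passes 120 N, or if a joint passes its speed limit or range.

## Working session

There is one attempt and no reset: what is moved stays moved. The work goes in short steps, Python scripts to look and compute and a tool call to move; the robot and the scene stay as the last step left them, time stands still between calls to the robot, and variables do not carry over. Pictures are saved under pics/ and viewed, and the job is handed in when it is done.

Besides the shell and the picture viewer there is one more tool, called after "Call:" by a JSON object that holds its "method" and its "body". servo_tool: Moves the arm, as the interface text tells. Its arguments: {"type":"object","properties":{"increments":{"type":"array","items":{"type":"array"}}},"required":["increments"]}

```bash
mkdir -p pics; ls; python3 - <<'E'
from rig import bot
import cv2,numpy as np
print(bot.read_state())
for n in ("scene","top"):
    p,d=bot.capture(n); cv2.imwrite(f"pics/{n}0.png",p); np.save(f"pics/{n}0.npy",d)
    i=bot.camera_info(n); print(n,i)
    for t in ("bogie","barrier_arm","weight_center","track_board","receiver","bracket","controller"):
        print(t,[(r["p"],r["bbox"]) for r in bot.find_in(n,t)])
E
```

```text
pics
{'time_s': 0.0, 'joint_positions': array([-7.32529387e+01,  3.02788400e+01,  8.21573069e+01, -3.50089987e-03,
        6.76865436e+01, -1.02275082e+01]), 'qvel': array([-0.07990114, -0.02044515,  0.00712192,  0.03694728, -0.01594602,
       -0.04670919]), 'tau': array([ 6.71198140e-04, -4.40038955e+01, -1.76594049e+01,  6.31857547e-02,
        5.81008068e-02, -1.64545013e-04]), 'position': array([ 0.28329135, -0.55628917,  0.22156785]), 'tcp_rot': array([[ 8.91197497e-01,  4.53615003e-01, -6.71153651e-04],
       [ 4.53615383e-01, -8.91195234e-01,  2.03424014e-03],
       [ 3.24632911e-04, -2.11735534e-03, -9.99997706e-01]]), 'force': array([-0.57346966,  0.11918611, -0.32417491]), 'moment': array([0.00652722, 0.03995765, 0.01794822]), 'opening': 1.0008083369399867}
scene {'K': array([[496.26895922,   0.        , 320.11961396],
       [  0.        , 496.26895922, 243.01376554],
       [  0.        ,   0.        ,   1.        ]]), 'distortion': array([-0.01546704,  0.        ,  0.        ,  0.        ,  0.        ]), 'R': array([[-0.71520019, -0.69886535, -0.00871276],
       [-0.
[... 844 characters left out ...]
1769, -0.02311011],
       [-0.99816638, -0.00411533, -0.06038994],
       [ 0.06027779,  0.02340109, -0.9979073 ]]), 't': array([0.02437497, 0.54202023, 1.22997104])}
bogie [(0.95, [426.2, 189.2, 452.1, 226.5]), (0.71, [405.2, 248.8, 442.5, 281.2]), (0.66, [296.5, 259.2, 328.3, 291.4]), (0.56, [409.6, 319.8, 433.9, 350.8])]
barrier_arm [(0.63, [294.5, 263.0, 328.1, 294.0])]
weight_center [(0.6, [257.5, 216.8, 376.0, 235.9])]
track_board [(0.79, [230.0, 161.9, 384.8, 315.8]), (0.3, [339.0, 183.7, 365.9, 195.4])]
receiver [(0.66, [351.8, 278.9, 379.1, 295.5]), (0.38, [260.9, 219.7, 374.3, 235.9])]
bracket [(0.66, [242.5, 181.8, 263.3, 203.9])]
controller [(0.57, [339.4, 180.4, 367.3, 197.4])]
```

View pics/scene0.png

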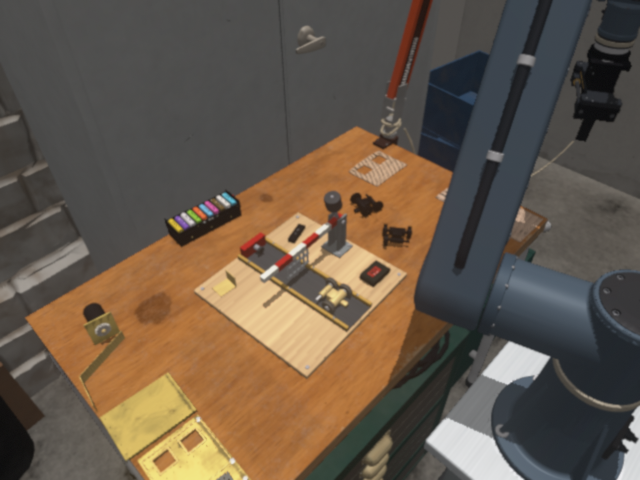

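View pics/top0.png

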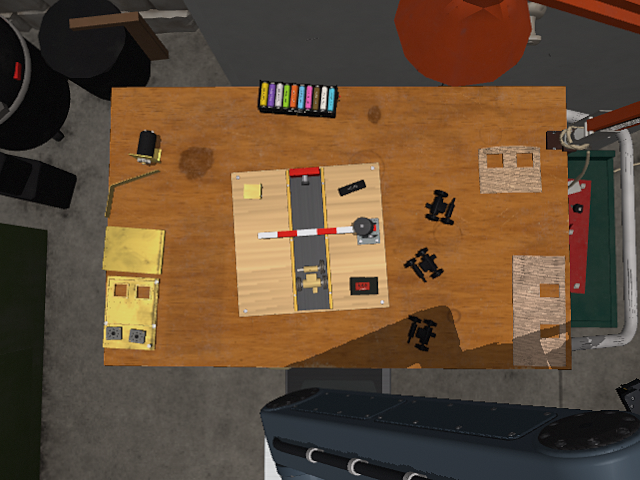

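```bash
python3 - <<'E'
import cv2
p=cv2.imread("pics/top0.png")[150:350,210:470]; cv2.imwrite("pics/topz.png",cv2.resize(p,None,fx=3,fy=3,interpolation=2))
p=cv2.imread("pics/scene0.png")[180:390,180:430]; cv2.imwrite("pics/scz.png",cv2.resize(p,None,fx=2.8,fy=2.8,interpolation=2))
E
```

```text
(no output)
```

View pics/topz.png

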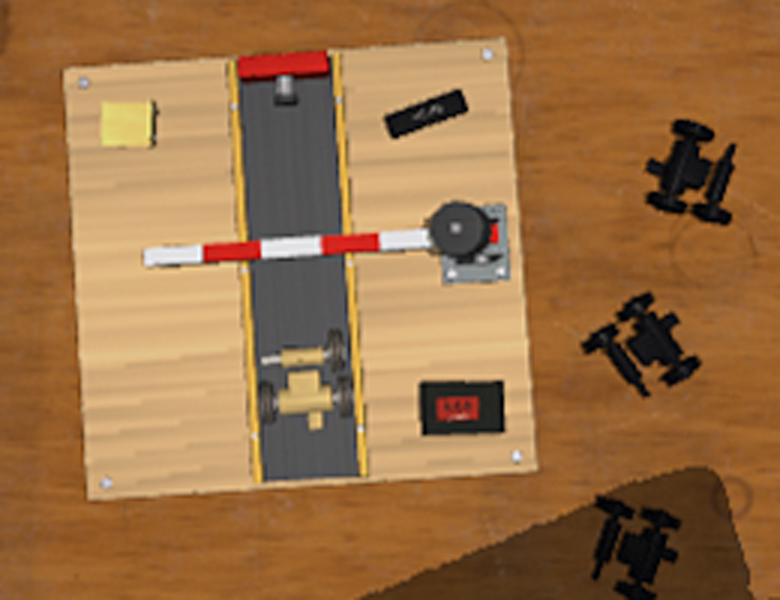

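View pics/scz.png

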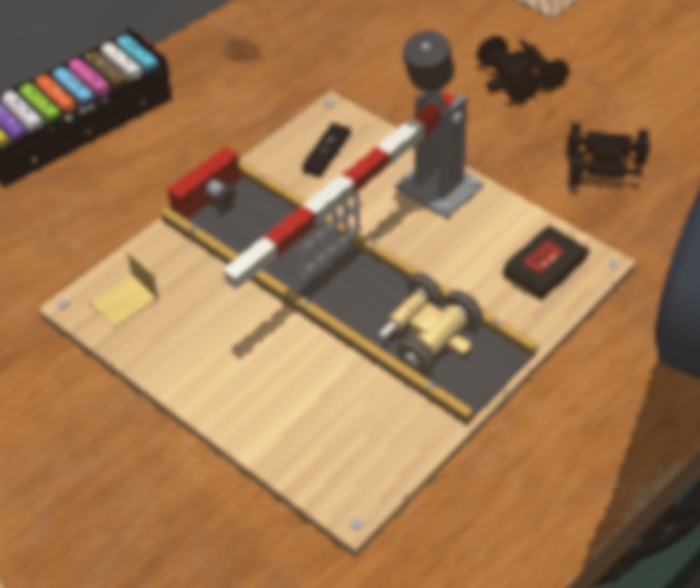

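The pictures show the board, a lowered boom (top view, zoomed ×3: tip 145,257 to weight 460,228), the brass bogie at about (305,390) and the buffer pad at (287,98). The black bogies to the right are look-alikes.

```bash
cat > h.py <<'E'
import numpy as np,cv2
from rig import bot
def ray(cam,uv,z):
    i=bot.camera_info(cam); n=cv2.undistortPoints(np.array([[uv]],float),i["K"],i["distortion"])[0,0]
    R=np.array(i["R"]);t=np.array(i["t"]); c=-R.T@t; d=R.T@np.array([n[0],n[1],1]); return c+d*(z-c[2])/d[2]
def proj(cam,P):
    i=bot.camera_info(cam); return cv2.projectPoints(np.array(P,float).reshape(-1,1,3),cv2.Rodrigues(np.array(i["R"]))[0],np.array(i["t"]),i["K"],i["distortion"])[0][:,0]
E
python3 - <<'E'
from h import *
f=lambda x,y:(x/3+210,y/3+150)
C=np.array([ray("top",f(*c),.012) for c in [(64,70),(504,38),(537,470),(89,500)]])
print(C, [np.linalg.norm(C[i]-C[i-1]) for i in range(4)], C.mean(0))
S=np.array([ray("scene",(x/2.8+180,y/2.8+180),.012) for x,y in [(41,312),(332,92),(635,263),(355,552)]])
print(S,[np.linalg.norm(S[i]-S[i-1]) for i in range(4)],S.mean(0))
# joint fit of board pose
from scipy.optimize import least_squares
B=np.array([[.16,.165],[.16,-.165],[-.16,-.165],[-.16,.165]])
for Q in (C,S,(C+S)/2):
    r=least_squares(lambda p:(B@np.array([[np.cos(p[2]),np.sin(p[2])],[-np.sin(p[2]),np.cos(p[2])]])+p[:2]-Q[:,:2]).ravel(),[.6,0,0]); print(r.x[:2],np.degrees(r.x[2]),abs(r.fun).max()); p=r.x
    c,s=np.cos(p[2]),np.sin(p[2])
    tb=lambda w:np.array([[c,s],[-s,c]])@(w[:2]-p[:2])*1000
    for n,uv,z in [("tipL",(145,257),.104),("boom mid",(290,246),.104),("buffer pad face",(287,103),.038),("casetop back",(305,415),.039),("coupler rear",(316,429),.024),("front bar",(302,346),.03),("weighttop",(456,227),.17),("railL",(257,470),.024),("railR",(362,470),.024)]: print(n,tb(ray("top",f(*uv),z)).round(1))
E
```

```text
[[ 0.68766183  0.23809257  0.012     ]
 [ 0.71191481 -0.08744958  0.012     ]
 [ 0.39514036 -0.11136215  0.012     ]
 [ 0.37110102  0.21483519  0.012     ]] [np.float64(0.3174140045801491), np.float64(0.3264443313864643), np.float64(0.3176757235905884), np.float64(0.3270819385084328)] [0.5414545  0.06352901 0.012     ]
[[ 0.68267879  0.24034225  0.012     ]
 [ 0.70764286 -0.08670748  0.012     ]
 [ 0.39228371 -0.10799988  0.012     ]
 [ 0.36879489  0.21857442  0.012     ]] [np.float64(0.3146377944085628), np.float64(0.3280011174638847), np.float64(0.3160771337227414), np.float64(0.3274179286541361)] [0.53785006 0.06605233 0.012     ]
[0.5414545  0.06352901] 4.248268943629604 0.0018356213023861534
tipL [ 8.8 99. ]
boom mid [ 9.4 -0.1]
buffer pad face [118.   -1.4]
casetop back [-107.1    0.6]
coupler rear [-118.    -5.9]
front bar [-57.7  -0.1]
weighttop [   9.  -110.5]
railL [-144.5   38.6]
railR [-149.6  -37. ]
[0.53785006 0.06605233] 4.082770760026044 0.003017643815351523
tipL [12.  96.3]
boom mid [12.8 -2.9]
buffer pad face [121.4  -3.9]
casetop back [-103.7   -2.5]
coupler rear [-114.6   -9. ]
front bar [-54.2  -3.1]
weighttop [  12.7 -113.2]
railL [-141.2   35.4]
railR [-146.1  -40.2]
[0.53965228 0.06479067] 4.1655967180299065 0.002073806944789758
tipL [10.4 97.6]
boom mid [11.1 -1.5]
buffer pad face [119.7  -2.6]
casetop back [-105.4   -0.9]
coupler rear [-116.3   -7.5]
front bar [-56.   -1.6]
weighttop [  10.9 -111.8]
railL [-142.9   37. ]
railR [-147.9  -38.6]
```

Board centre ≈ (0.5405, 0.0645), yaw 4.2°. The barrier plane is at board x ≈ 11 and the bogie origin at about -82. My plan is to sweep the shut fingers across the weight towards board -y, with the jaw axis along the track. First I turn and rise.

Call:
{"method": "servo_tool", "body": {"increments": [[1, [0, 0, -10], -10], [1, [0, 0, -10], -10], [1, [0, 0, -10], -10], [1, [0, 0, -5], -10], [1, [0, 0, 0], -10]]}}

```text
time_s: 1.42
position: [0.2836, -0.5573, 0.2582]
tcp_rot: [[0.22, 0.976, 0.0], [0.976, -0.22, -0.001], [-0.001, 0.001, -1.0]]
force: [0.2, -1.0, -0.3]
opening: 0.516
```

Call:
{"method": "servo_tool", "body": {"increments": [[1, [0, 0, 0], -10], [1, [0, 0, 0], -7.2], [1, [0, 0, 0], 0]]}}

```text
time_s: 1.8
position: [0.2835, -0.5569, 0.2576]
tcp_rot: [[-0.071, 0.997, 0.0], [0.997, 0.071, 0.0], [0.0, 0.0, -1.0]]
force: [0.3, -0.5, -1.4]
opening: 0.171
```

```bash
cat >> h.py <<'E'
def goto(bx,by,z,p=(.5405,.0645,np.radians(4.2))):
    c,s=np.cos(p[2]),np.sin(p[2]); w=np.array([p[0]+c*bx-s*by,p[1]+s*bx+c*by,z]); S=bot.read_state()
    R=S["tcp_rot"]; print("t",S["time_s"],"pos",S["position"].round(4),"target",w.round(4),"tool mm",(R.T@(w-S["position"])*1000).round(1),"yaw y",np.degrees(np.arctan2(R[1,1],R[0,1])).round(2),"open",S["opening"],"F",S["force"].round(2))
E
python3 -c "
from h import *
goto(.011,-.068,.25)"
```

```text
t 1.8 pos [ 0.2835 -0.5569  0.2576] target [ 0.5565 -0.0025  0.25  ] tool mm [533.6 311.7   7.6] yaw y 4.08 open 0.1713910265733044 F [ 0.33 -0.52 -1.37]
```

Call:
{"method": "servo_tool", "body": {"increments": [[1, [30, 17.5, 0], 0], [1, [45, 26.5, 0], 0], [1, [45, 26.5, 0], 0], [1, [45, 26.5, 0], 0], [1, [45, 26.5, 0], 0]]}}

```text
time_s: 2.42
position: [0.3921, -0.3371, 0.2578]
tcp_rot: [[-0.07, 0.998, 0.001], [0.998, 0.07, -0.0], [-0.0, 0.001, -1.0]]
force: [0.6, -1.3, 0.6]
opening: 0.005
```

Call:
{"method": "servo_tool", "body": {"increments": [[1, [45, 26.5, 0], 0], [1, [45, 26.5, 0], 0], [1, [45, 26.5, 0], 0], [1, [45, 26.5, 0], 0], [1, [45, 26.5, 0], 0]]}}

```text
time_s: 3.05
position: [0.5079, -0.103, 0.2578]
tcp_rot: [[-0.07, 0.998, 0.001], [0.998, 0.07, -0.0], [-0.0, 0.001, -1.0]]
force: [1.0, 0.1, 0.3]
opening: 0.007
```

Call:
{"method": "servo_tool", "body": {"increments": [[1, [45, 26.5, 0], 0], [1, [30, 18, 0], 0], [1, [9, 5, 0], 0], [1, [0, 0, 0], 0]]}}

```text
time_s: 3.55
position: [0.5503, -0.0171, 0.2575]
tcp_rot: [[-0.073, 0.997, -0.0], [0.997, 0.073, -0.001], [-0.001, -0.0, -1.0]]
force: [-0.1, 0.3, -0.0]
opening: 0.004
```

```bash
python3 -c "
from h import *
goto(.011,-.068,.150)
p,d=bot.capture('scene');cv2.imwrite('pics/s1.png',cv2.resize(p[130:370,180:480],None,fx=2.5,fy=2.5))
p,d=bot.capture('wrist');cv2.imwrite('pics/w1.png',p)"
```

```text
t 3.55 pos [ 0.5503 -0.0171  0.2575] target [ 0.5565 -0.0025  0.15  ] tool mm [ 14.1   7.2 107.5] yaw y 4.18 open 0.0036352818554890275 F [-0.14  0.3  -0.04]
```

View pics/s1.png

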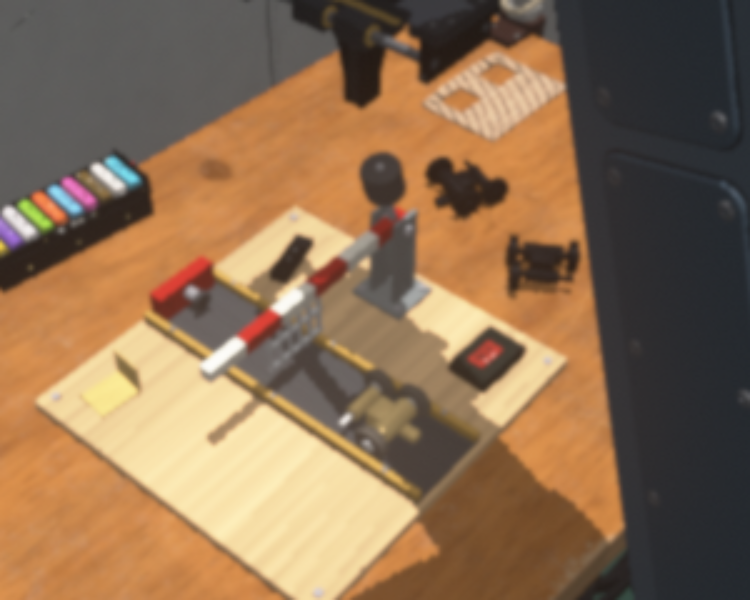

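View pics/w1.png

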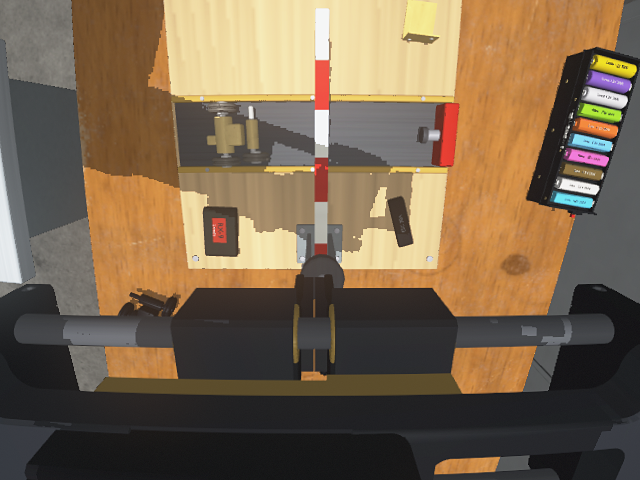

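The wrist view confirms that the shut fingers (col 313) are lined up with the boom (col 321) to within the 7 mm still to be corrected. I correct that, then descend to the left of the weight.

Call:
{"method": "servo_tool", "body": {"increments": [[1, [14, 7, 10], 0], [1, [0, 0, 30], 0], [1, [0, 0, 35], 0], [1, [0, 0, 32], 0], [1, [0, 0, 0], 0]]}}

```text
time_s: 4.28
position: [0.5541, -0.0023, 0.1478]
tcp_rot: [[-0.072, 0.997, -0.007], [0.997, 0.072, 0.002], [0.002, -0.007, -1.0]]
force: [-0.2, 0.4, 0.8]
opening: 0.008
```

```bash
python3 -c "
from h import *
goto(.011,-.175,.150)
p,d=bot.capture('scene');cv2.imwrite('pics/s2.png',cv2.resize(p[130:370,180:480],None,fx=2.5,fy=2.5))"
```

```text
t 4.275 pos [ 0.5541 -0.0023  0.1478] target [ 0.5643 -0.1092  0.15  ] tool mm [-107.4    2.4   -2.4] yaw y 4.11 open 0.007742909632930921 F [-0.24  0.43  0.84]
```

View pics/s2.png

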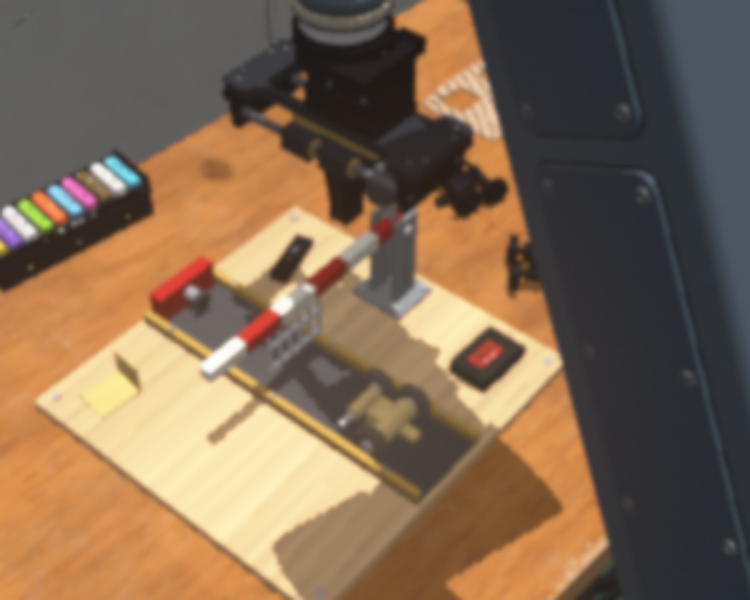

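The finger (345,200) stands left of the weight (380,185) and above the boom. I start the sweep.

Call:
{"method": "servo_tool", "body": {"increments": [[1, [-10, 0, 0], 0], [1, [-10, 0, 0], 0], [1, [-10, 1, 0], 0], [1, [-10, 1, 0], 0], [1, [-10, 0, 0], 0]]}}

```text
time_s: 4.95
position: [0.5622, -0.0532, 0.1509]
tcp_rot: [[-0.073, 0.997, 0.0], [0.997, 0.073, -0.0], [-0.0, 0.0, -1.0]]
force: [-2.2, 1.5, 3.4]
opening: 0.004
```

Call:
{"method": "servo_tool", "body": {"increments": [[1, [-11, 0, 0], 0], [1, [-12, 0, 0], 0], [1, [-12, 0, 0], 0], [1, [-12, 0, 0], 0], [1, [-10, 0, 0], 0]]}}

```text
time_s: 5.58
position: [0.5664, -0.1104, 0.1505]
tcp_rot: [[-0.072, 0.997, 0.0], [0.997, 0.072, -0.0], [-0.0, 0.0, -1.0]]
force: [0.4, 0.4, 0.7]
opening: 0.007
```

```bash
python3 -c "
from h import *
goto(.011,-.175,.150)
p,d=bot.capture('scene');cv2.imwrite('pics/s3.png',cv2.resize(p[100:340,180:480],None,fx=2.5,fy=2.5))"
```

```text
t 5.575 pos [ 0.5664 -0.1104  0.1505] target [ 0.5643 -0.1092  0.15  ] tool mm [ 1.3 -2.   0.5] yaw y 4.15 open 0.006730666052793956 F [0.39 0.39 0.68]
```

View pics/s3.png

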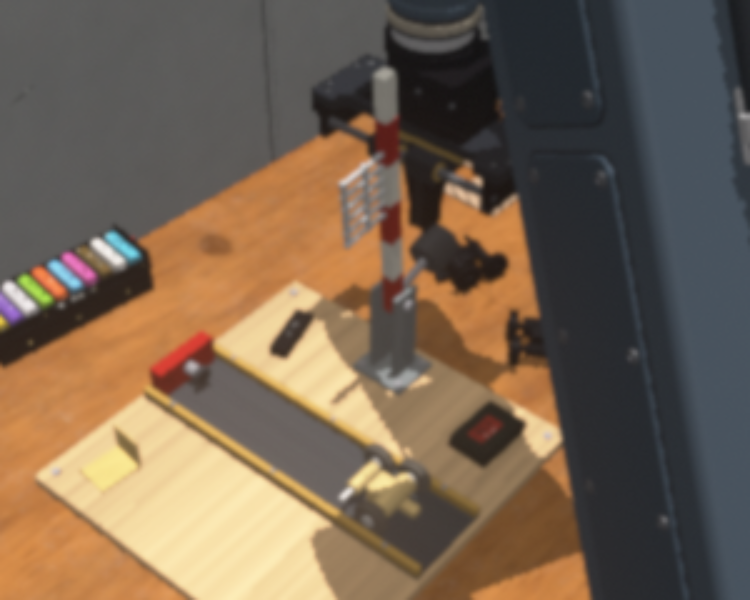

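The boom is nearly upright (385,70 to 395,300) and the weight has tipped over. I back off to the right, up, and towards the robot.

Call:
{"method": "servo_tool", "body": {"increments": [[1, [-15, 0, 0], 0], [1, [-20, 0, -10], 0], [1, [0, 0, -30], 0], [1, [0, -20, -20], 0], [1, [0, -40, 0], 0]]}}

```text
time_s: 6.25
position: [0.5112, -0.1508, 0.2132]
tcp_rot: [[-0.073, 0.997, 0.007], [0.997, 0.073, -0.004], [-0.004, 0.006, -1.0]]
force: [-0.7, -0.9, -0.6]
opening: 0.005
```

Call:
{"method": "servo_tool", "body": {"increments": [[1, [0, -40, 0], 0], [1, [20, -35, 0], 0], [1, [45, -5, 0], 0], [1, [50, 0, 0], 0], [1, [50, 0, 0], 0]]}}

```text
time_s: 6.88
position: [0.4178, 0.0104, 0.2115]
tcp_rot: [[-0.071, 0.997, 0.003], [0.997, 0.071, -0.001], [-0.001, 0.002, -1.0]]
force: [0.3, -1.0, 0.1]
opening: 0.008
```

Call:
{"method": "servo_tool", "body": {"increments": [[1, [40, 0, 0], 0], [1, [7, 0, 0], 0], [1, [0, 0, 0], 0]]}}

```text
time_s: 7.25
position: [0.4144, 0.0566, 0.2111]
tcp_rot: [[-0.074, 0.997, 0.002], [0.997, 0.074, -0.001], [-0.001, 0.001, -1.0]]
force: [-0.1, 0.0, 0.5]
opening: 0.007
```

```bash
python3 -c "
from h import *
goto(-.130,0,.029)
p,d=bot.capture('scene');cv2.imwrite('pics/s4.png',cv2.resize(p[100:340,180:480],None,fx=2.5,fy=2.5))
p,d=bot.capture('top');cv2.imwrite('pics/t4.png',cv2.resize(p[150:350,210:470],None,fx=3,fy=3))
S=bot.read_state();p,d=bot.capture('wrist');cv2.imwrite('pics/w4.png',p);np.save('pics/w4.npy',d);np.savez('pics/w4s.npz',p=S['position'],R=S['tcp_rot'])"
```

```text
t 7.25 pos [0.4144 0.0566 0.2111] target [0.4108 0.055  0.029 ] tool mm [ -1.1  -4.  182.1] yaw y 4.23 open 0.00667673615865719 F [-0.07  0.01  0.46]
```

View pics/s4.png

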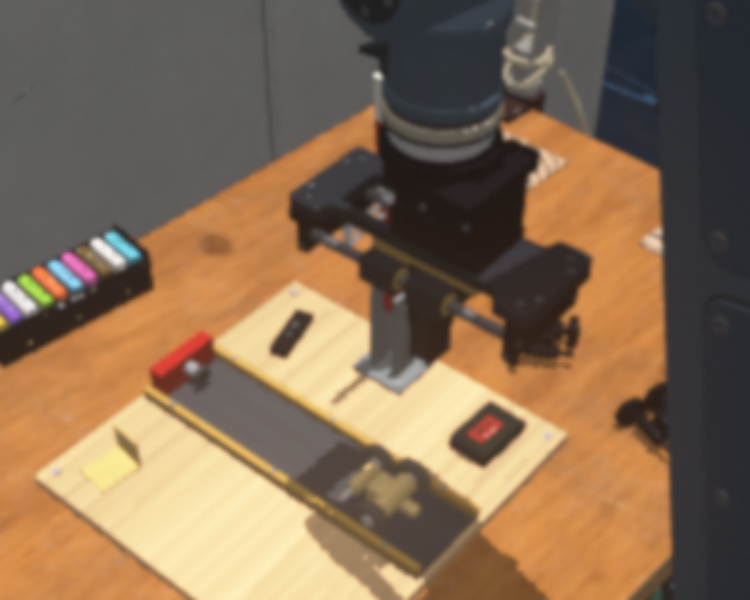

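View pics/w4.png

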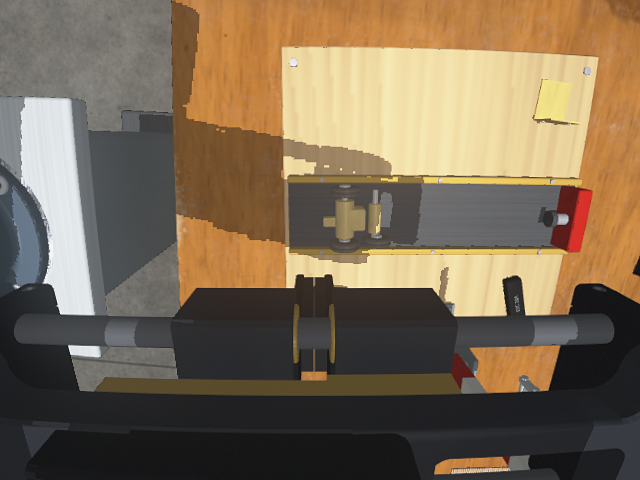

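View pics/t4.png

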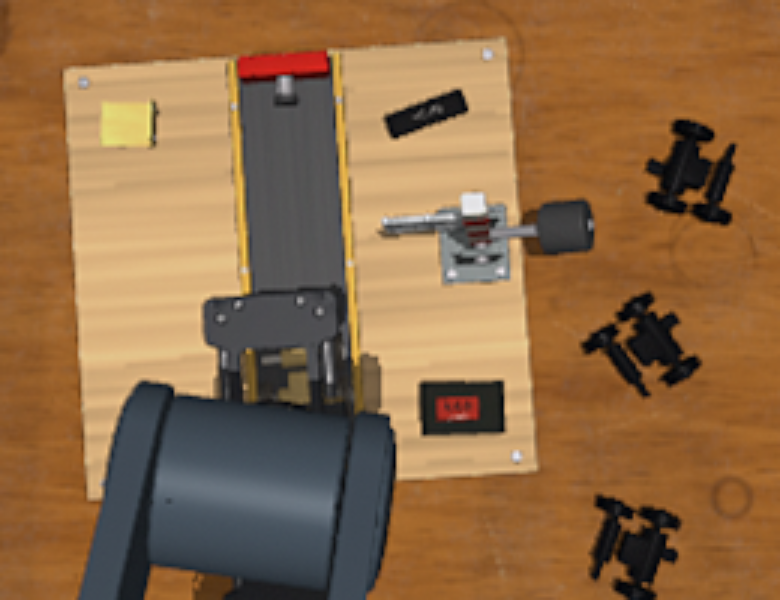

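The barrier is up (boom top at 473,203 in the top view, weight at 565,225). Its grille points left, so I check how much room the wrist link has to pass it, and measure the bogie with the wrist depth.

```bash
python3 - <<'E'
from h import *
p,d=bot.capture('top')
i=bot.camera_info('top');R=np.array(i["R"]);t=np.array(i["t"])
def tob(W,p=(.5405,.0645,np.radians(4.2))):
    c,s=np.cos(p[2]),np.sin(p[2]); v=(W[...,:2]-np.array(p[:2])); return np.stack([c*v[...,0]+s*v[...,1],-s*v[...,0]+c*v[...,1],W[...,2]],-1)
v,u=np.mgrid[0:480,0:640]; K=i["K"]
P=np.stack([(u-K[0,2])/K[0,0]*d,(v-K[1,2])/K[1,1]*d,d],-1)
B=tob((P-t)@R); 
m=(d>0)&(u>240)&(u<350)&(v>240)&(v<350)&(B[...,2]>.1)
for lo in np.arange(.1,.7,.05):
    q=m&(B[...,2]>lo)&(B[...,2]<=lo+.05)
    if q.sum()>5: print(lo.round(2),q.sum(),"x",(np.percentile(B[q][:,0],[1,99])*1000).round(),"y",(np.percentile(B[q][:,1],[1,99])*1000).round())
q=(d>0)&(u>330)&(u<415)&(v>205)&(v<245)&(B[...,2]>.08); print("barrier")
for lo in np.arange(.08,.36,.04):
    k=q&(B[...,2]>lo)&(B[...,2]<=lo+.04)
    if k.sum()>3: print(lo.round(2),k.sum(),"x",(np.percentile(B[k][:,0],[1,99])*1000).round(),"y",(np.percentile(B[k][:,1],[1,99])*1000).round())
# wrist
s=np.load('pics/w4s.npz'); d=np.load('pics/w4.npy'); w=bot.camera_info('wrist');K=w["K"];M=np.array(w["mount"])
P=np.stack([(u-K[0,2])/K[0,0]*d,(v-K[1,2])/K[1,1]*d,d],-1)
W=(P@M[:3,:3].T+M[:3,3])@s['R'].T+s['p']; B=tob(W)*1000
for n,(a,b) in dict(case=(343,220),caserear=(337,215),coupler=(329,222),bed=(300,220),bed2=(480,220),bar=(374,215),railL=(480,181),railR=(480,251),pad=(557,219),block=(575,220),board=(400,120)).items(): print(n,B[b,a].round(1))
print(B[221,285:400:3].round(0).tolist())
E
```

```text
0.25 153 x [-192.  -61.] y [-36.  35.]
0.3 1214 x [-198.  -32.] y [-35.  38.]
0.35 37 x [-173.  -90.] y [-34.   8.]
0.45 13 x [-160. -107.] y [-41.  50.]
0.5 3097 x [-166.  -80.] y [-60.  54.]
0.55 2603 x [-164.  -99.] y [-54.  59.]
barrier
0.08 173 x [-9. 27.] y [-204. -115.]
0.12 293 x [-7. 25.] y [-202. -124.]
0.16 27 x [ 3. 12.] y [-130.  -73.]
0.2 63 x [3. 9.] y [-128.  -66.]
0.24 92 x [ 3. 12.] y [-124.  -64.]
0.28 16 x [3. 4.] y [-121. -109.]
0.32 63 x [ 4. 15.] y [-120. -107.]
case [-97.3  -0.8  39.1]
caserear [-103.1    3.4   35.3]
coupler [-110.5   -6.6   23.9]
bed [-141.2   -6.4   15.3]
bed2 [51.6 -7.  14.7]
bar [-66.3   3.8  37.5]
railL [41.9 35.5 23.2]
railR [ 51.1 -38.6  25. ]
pad [115.9  -0.3  39.5]
block [131.2  -0.5  43.2]
board [-40.5  94.7  12.7]
[[-157.0, -8.0, 13.0], [-154.0, -8.0, 13.0], [-151.0, -8.0, 15.0], [-148.0, -8.0, 14.0], [-144.0, -8.0, 14.0], [-141.0, -7.0, 16.0], [-138.0, -8.0, 15.0], [-135.0, -7.0, 17.0], [-132.0, -8.0, 13.0], [-128.0, -8.0, 15.0], [-125.0, -8.0, 14.0], [-122.0, -8.0, 15.0], [-119.0, -7.0, 16.0], [-116.0, -5.0, 25.0], [-113.0, -6.0, 23.0], [-110.0, -5.0, 24.0], [-106.0, -5.0, 24.0], [-104.0, -3.0, 34.0], [-101.0, -2.0, 37.0], [-98.0, -2.0, 39.0], [-95.0, -2.0, 40.0], [-92.0, -2.0, 41.0], [-89.0, -2.0, 39.0], [-86.0, -2.0, 39.0], [-83.0, -2.0, 39.0], [-80.0, -2.0, 38.0], [-77.0, -2.0, 39.0], [-70.0, -8.0, 14.0], [-70.0, -3.0, 33.0], [-68.0, -3.0, 36.0], [-65.0, -3.0, 36.0], [-61.0, -3.0, 35.0], [-55.0, -7.0, 16.0], [-51.0, -8.0, 14.0], [-48.0, -8.0, 15.0], [-45.0, -8.0, 14.0], [-41.0, -8.0, 14.0], [-38.0, -8.0, 15.0], [-35.0, -8.0, 15.0]]
```

The bogie's case rear is at board x ≈ -104, its top at 39 mm and the coupler top at 24 mm. The wrist link (±57 mm) would pass the grille (reaching y = -65), so I push with the TCP about 7 mm left of centre for margin. Descending behind the bogie now.

Call:
{"method": "servo_tool", "body": {"increments": [[1, [5, -4, 30], 0], [1, [0, 0, 50], 0], [1, [0, 0, 50], 0], [1, [0, 0, 35], 0], [1, [0, 0, 0], 0]]}}

```text
time_s: 8.07
position: [0.408, 0.0611, 0.0436]
tcp_rot: [[-0.071, 0.997, -0.006], [0.997, 0.071, 0.001], [0.001, -0.006, -1.0]]
force: [-0.1, 0.4, 0.3]
opening: 0.005
```

```bash
python3 -c "
from h import *
goto(-.130,.006,.029)
p,d=bot.capture('scene');cv2.imwrite('pics/s5.png',cv2.resize(p[100:340,180:480],None,fx=2.5,fy=2.5))
S=bot.read_state();p,d=bot.capture('wrist');cv2.imwrite('pics/w5.png',p)"
```

```text
t 8.075 pos [0.408  0.0611 0.0436] target [0.4104 0.061  0.029 ] tool mm [-0.3  2.5 14.6] yaw y 4.08 open 0.004558147853848999 F [-0.08  0.4   0.27]
```

View pics/s5.png

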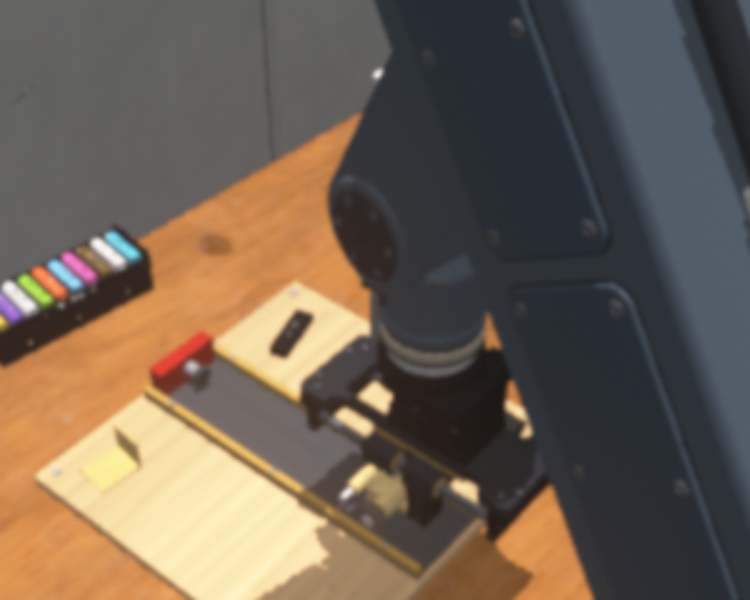

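View pics/w5.png

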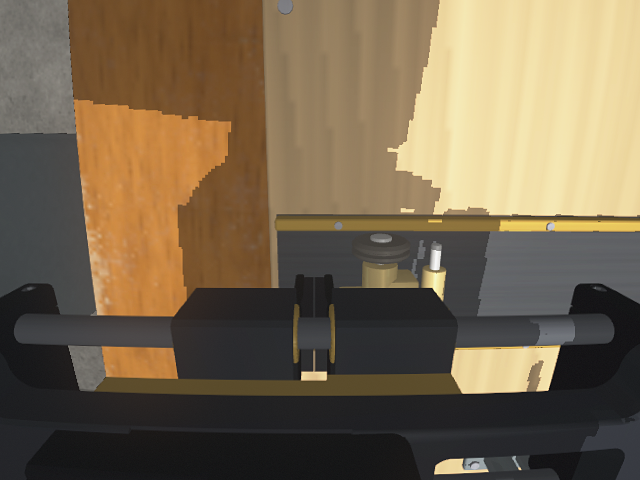

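Call:
{"method": "servo_tool", "body": {"increments": [[1, [3, 2, 15], 0], [1, [0, 0, 0], 0], [1, [0, 10, 0], 0], [1, [0, 10, 0], 0], [1, [0, 10, 0], 0]]}}

```text
time_s: 8.8
position: [0.4419, 0.0672, 0.0311]
tcp_rot: [[-0.073, 0.997, 0.001], [0.997, 0.073, -0.0], [-0.0, 0.001, -1.0]]
force: [-1.5, -1.3, 0.8]
opening: 0.009
```

Call:
{"method": "servo_tool", "body": {"increments": [[1, [0, 10, 0], 0], [1, [0, 10, 0], 0], [1, [0, 10, 0], 0], [1, [0, 5, 0], 0], [1, [0, 0, 0], 0]]}}

```text
time_s: 9.43
position: [0.4767, 0.0697, 0.0305]
tcp_rot: [[-0.073, 0.997, 0.001], [0.997, 0.073, -0.0], [-0.0, 0.001, -1.0]]
force: [0.2, 1.0, 0.3]
opening: 0.004
```

```bash
python3 -c "
from h import *
goto(.057,.008,.029)
p,d=bot.capture('scene');cv2.imwrite('pics/s6.png',cv2.resize(p[100:340,180:480],None,fx=2.5,fy=2.5))
p,d=bot.capture('top');cv2.imwrite('pics/t6.png',cv2.resize(p[150:350,210:470],None,fx=3,fy=3))
S=bot.read_state();p,d=bot.capture('wrist');cv2.imwrite('pics/w6.png',p)"
```

```text
t 9.425 pos [0.4767 0.0697 0.0305] target [0.5968 0.0767 0.029 ] tool mm [ -1.8 120.3   1.6] yaw y 4.18 open 0.004425832163746342 F [0.21 0.97 0.27]
```

View pics/s6.png

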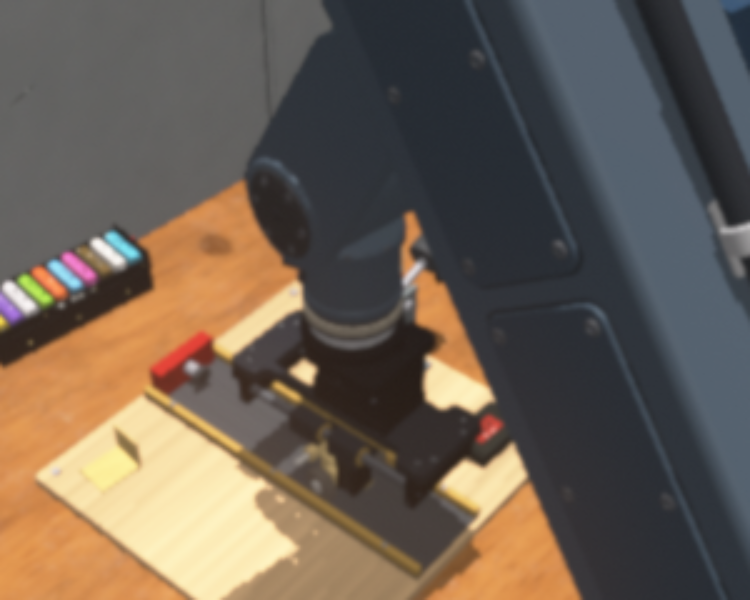

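View pics/t6.png

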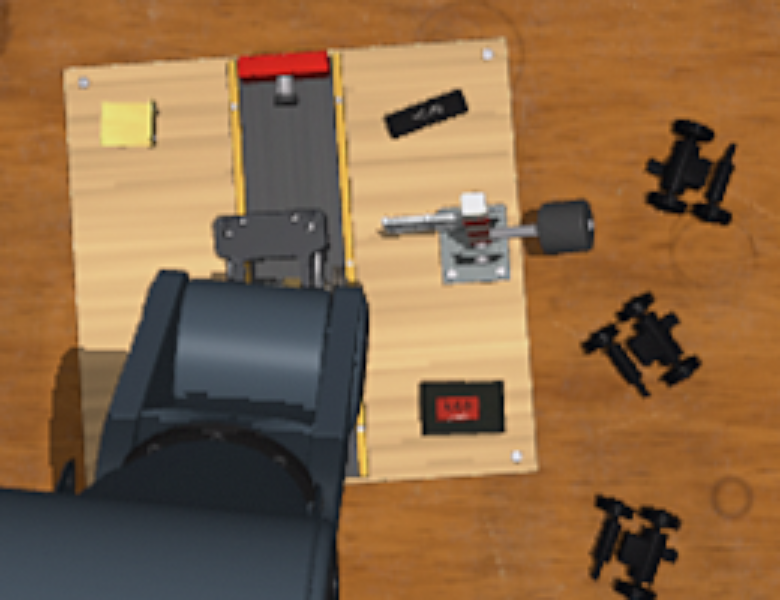

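View pics/w6.png

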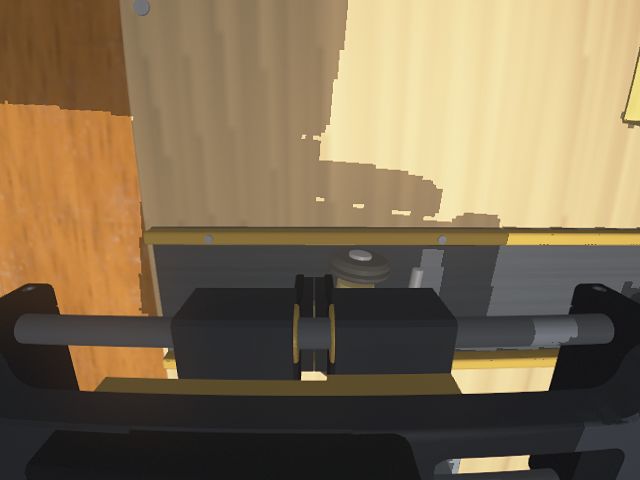

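The bogie is sliding ahead of the fingers. The wrist (right edge col 367) keeps about 11 mm from the grille (col 380). I continue.

Call:
{"method": "servo_tool", "body": {"increments": [[1, [0, 10, 0.5], 0], [1, [0, 10, 0], 0], [1, [0, 10, 0], 0], [1, [0, 10, 0], 0], [1, [0, 10, 0], 0]]}}

```text
time_s: 10.2
position: [0.5266, 0.0734, 0.03]
tcp_rot: [[-0.073, 0.997, 0.0], [0.997, 0.073, 0.0], [-0.0, 0.0, -1.0]]
force: [-0.6, 0.6, 0.6]
opening: 0.007
```

Call:
{"method": "servo_tool", "body": {"increments": [[1, [0, 10, 0], 0], [1, [0, 10, 0], 0], [1, [0, 10, 0], 0], [1, [0, 10, 0], 0], [1, [0, 5, 0], 0]]}}

```text
time_s: 10.82
position: [0.5716, 0.0766, 0.0301]
tcp_rot: [[-0.073, 0.997, 0.001], [0.997, 0.073, -0.0], [-0.0, 0.001, -1.0]]
force: [-0.8, -0.1, -0.2]
opening: 0.004
```

```bash
python3 -c "
from h import *
goto(.057,.008,.029)
p,d=bot.capture('top');cv2.imwrite('pics/t7.png',cv2.resize(p[150:350,210:470],None,fx=3,fy=3))
p,d=bot.capture('scene');cv2.imwrite('pics/s7.png',cv2.resize(p[100:340,180:480],None,fx=2.5,fy=2.5))
S=bot.read_state();p,d=bot.capture('wrist');cv2.imwrite('pics/w7.png',p)"
```

```text
t 10.825 pos [0.5716 0.0766 0.0301] target [0.5968 0.0767 0.029 ] tool mm [-1.8 25.1  1.1] yaw y 4.17 open 0.00394876176542458 F [-0.84 -0.08 -0.2 ]
```

View pics/s7.png

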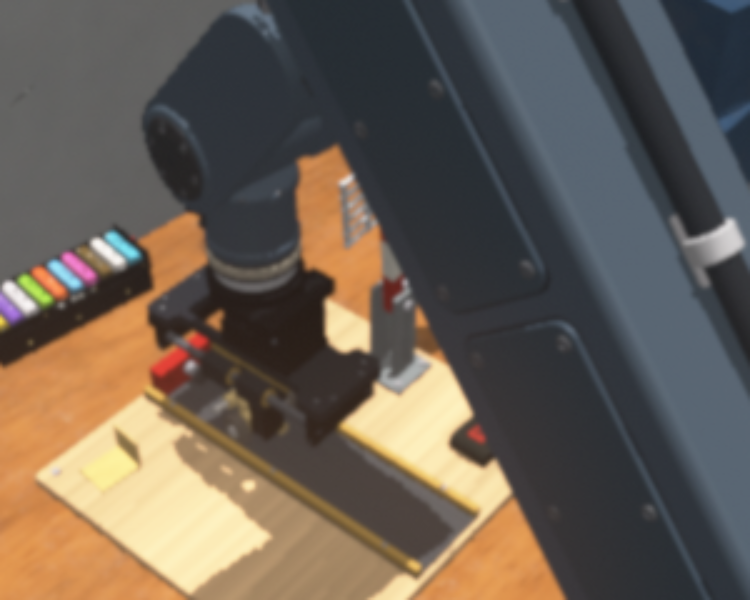

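View pics/w7.png

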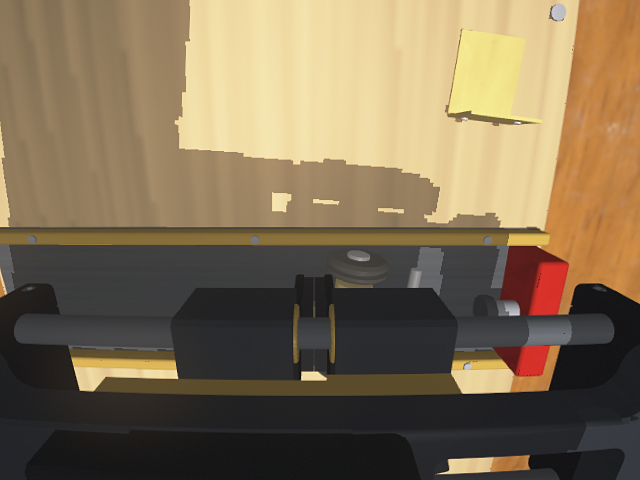

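View pics/t7.png

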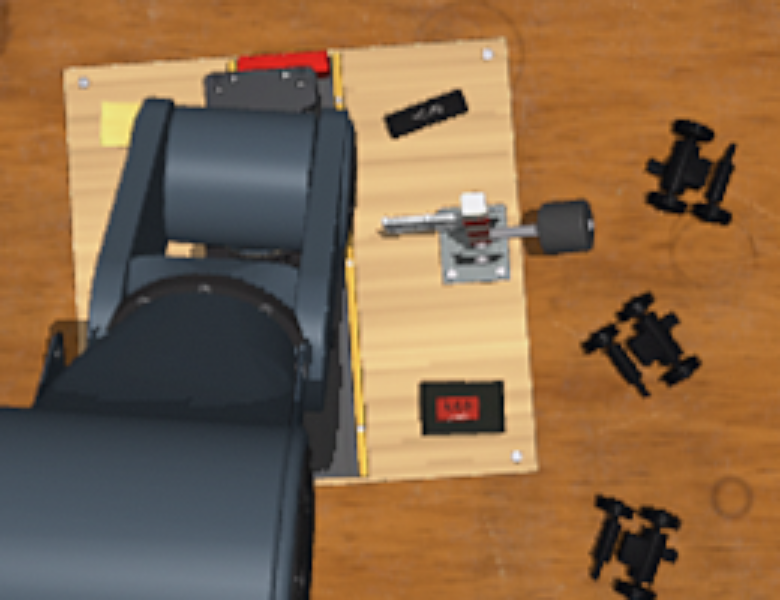

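About 25 mm remain, with the gripper nearing the pad (wrist view: bar col 415, pad col 478). I go more slowly from here.

Call:
{"method": "servo_tool", "body": {"increments": [[1, [0, 6, 0], 0], [1, [0, 6, 0], 0], [1, [0, 5, 0], 0], [1, [0, 3, 0], 0], [1, [0, 0, 0], 0]]}}

```text
time_s: 11.6
position: [0.5911, 0.078, 0.0301]
tcp_rot: [[-0.073, 0.997, 0.001], [0.997, 0.073, -0.0], [-0.0, 0.001, -1.0]]
force: [-0.2, -0.8, -0.1]
opening: 0.004
```

Call:
{"method": "servo_tool", "body": {"increments": [[1, [0, 2, 0], 0], [1, [0, 2, 0], 0], [1, [0, 0, 0], 0]]}}

```text
time_s: 11.98
position: [0.5948, 0.0784, 0.0301]
tcp_rot: [[-0.073, 0.997, 0.0], [0.997, 0.073, -0.0], [-0.0, 0.0, -1.0]]
force: [-0.7, -0.0, -0.1]
opening: 0.007
```

```bash
python3 -c "
from h import *
goto(.057,.008,.029)
S=bot.read_state();p,d=bot.capture('wrist');cv2.imwrite('pics/w8.png',p[200:400,200:600].repeat(2,0).repeat(2,1))"
```

```text
t 11.975 pos [0.5948 0.0784 0.0301] target [0.5968 0.0767 0.029 ] tool mm [-1.8  1.8  1.1] yaw y 4.17 open 0.0071960623767014014 F [-0.69 -0.02 -0.11]
```

View pics/w8.png

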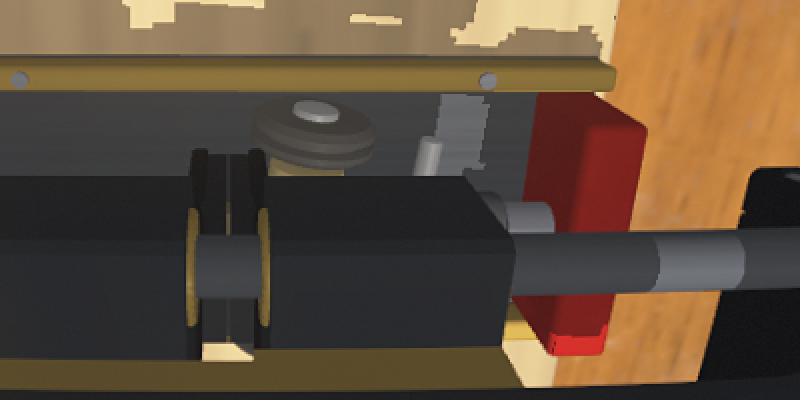

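Call:
{"method": "servo_tool", "body": {"increments": [[1, [0, 2, 0], 0], [1, [0, 2, 0], 0], [1, [0, 0, 0], 0]]}}

```text
time_s: 12.4
position: [0.5989, 0.0786, 0.0301]
tcp_rot: [[-0.073, 0.997, 0.001], [0.997, 0.073, -0.0], [-0.0, 0.001, -1.0]]
force: [0.6, 0.3, -0.5]
opening: 0.006
```

Call:
{"method": "servo_tool", "body": {"increments": [[1, [0, 1.5, 0], 0], [1, [0, 0, 0], 0]]}}

```text
time_s: 12.65
position: [0.6002, 0.0788, 0.03]
tcp_rot: [[-0.073, 0.997, 0.0], [0.997, 0.073, 0.0], [-0.0, 0.0, -1.0]]
force: [-0.4, -0.4, 0.4]
opening: 0.009
```

Call:
{"method": "servo_tool", "body": {"increments": [[1, [0, 1.5, 0], 0], [1, [0, 0, 0], 0]]}}

```text
time_s: 12.9
position: [0.6017, 0.0789, 0.03]
tcp_rot: [[-0.073, 0.997, 0.0], [0.997, 0.073, 0.0], [0.0, 0.0, -1.0]]
force: [-0.0, 0.8, 0.5]
opening: 0.006
```

Call:
{"method": "servo_tool", "body": {"increments": [[1, [0, 1.5, 0], 0], [1, [0, 0, 0], 0]]}}

```text
time_s: 13.15
position: [0.6033, 0.079, 0.0301]
tcp_rot: [[-0.073, 0.997, 0.0], [0.997, 0.073, 0.0], [-0.0, 0.0, -1.0]]
force: [0.0, 0.1, -0.4]
opening: 0.003
```

```bash
python3 -c "
from h import *
S=bot.read_state();p,d=bot.capture('wrist');cv2.imwrite('pics/w9.png',p[200:400,200:600].repeat(2,0).repeat(2,1))
p,d=bot.capture('scene');cv2.imwrite('pics/s9.png',cv2.resize(p[220:290,220:320],None,fx=7,fy=7,interpolation=2))"
```

```text
(no output)
```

View pics/w9.png

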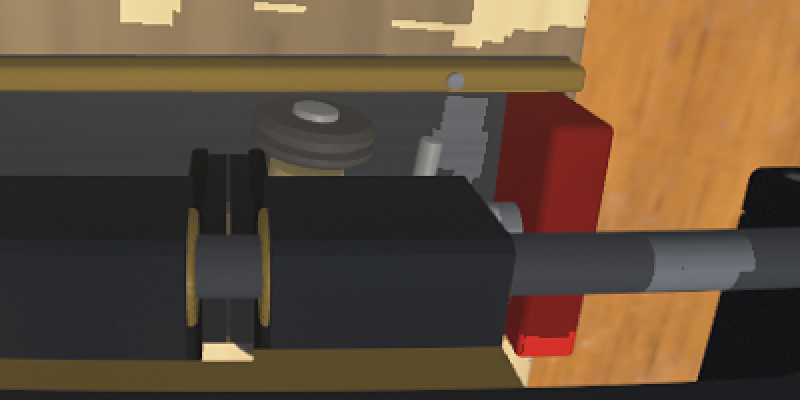

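View pics/s9.png

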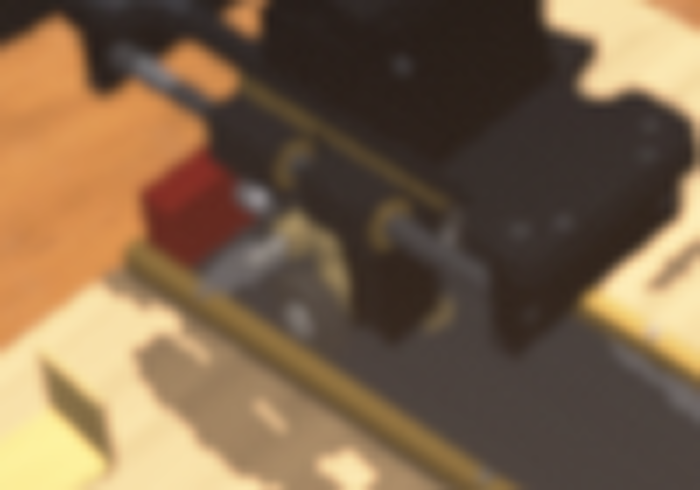

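The bogie keeps contact with the fingers, and the gap is small now. I continue.

Call:
{"method": "servo_tool", "body": {"increments": [[1, [0, 1.5, 0], 0], [1, [0, 0, 0], 0]]}}

```text
time_s: 13.5
position: [0.6043, 0.0791, 0.03]
tcp_rot: [[-0.073, 0.997, -0.001], [0.997, 0.073, -0.0], [0.0, -0.001, -1.0]]
force: [-1.2, 0.2, -0.7]
opening: 0.006
```

Call:
{"method": "servo_tool", "body": {"increments": [[1, [0, 1.5, 0], 0], [1, [0, 0, 0], 0]]}}

```text
time_s: 13.75
position: [0.6047, 0.0792, 0.0298]
tcp_rot: [[-0.073, 0.997, -0.003], [0.997, 0.073, -0.0], [0.0, -0.003, -1.0]]
force: [-4.2, -0.6, 2.0]
opening: 0.008
```

Call:
{"method": "servo_tool", "body": {"increments": [[1, [0, 1.5, 0], 0], [1, [0, 0, 0], 0]]}}

```text
time_s: 14.0
position: [0.605, 0.0793, 0.0297]
tcp_rot: [[-0.073, 0.997, -0.006], [0.997, 0.073, -0.0], [0.0, -0.006, -1.0]]
force: [-7.0, -1.3, 4.0]
opening: 0.004
```

Call:
{"method": "servo_tool", "body": {"increments": [[1, [0, 1.5, 0], 0], [1, [0, 0, 0], 0]]}}

```text
time_s: 14.25
position: [0.605, 0.0793, 0.0296]
tcp_rot: [[-0.073, 0.997, -0.009], [0.997, 0.073, -0.0], [0.0, -0.009, -1.0]]
force: [-7.9, -1.1, 4.7]
opening: 0.002
```

The force rose to 8 N and the motion stopped, so the bogie is against the buffer. I back off slowly, then go up and left, away from the barrier.

Call:
{"method": "servo_tool", "body": {"increments": [[1, [0, -4, 0], 0], [1, [0, -6, 0], 0], [1, [0, -8, 0], 0], [1, [5, -5, -20], 0], [1, [10, 0, -35], 0]]}}

```text
time_s: 14.88
position: [0.5839, 0.0929, 0.0856]
tcp_rot: [[-0.072, 0.997, -0.002], [0.997, 0.072, 0.0], [0.0, -0.002, -1.0]]
force: [-0.3, -0.4, -0.1]
opening: 0.001
```

Call:
{"method": "servo_tool", "body": {"increments": [[1, [20, 0, -40], 0], [1, [40, 0, -40], 0], [1, [50, 0, -20], 0], [1, [50, -20, 0], 0], [1, [40, -20, 0], 0]]}}

```text
time_s: 15.5
position: [0.5302, 0.2916, 0.1873]
tcp_rot: [[-0.074, 0.997, 0.004], [0.997, 0.074, 0.002], [0.001, 0.004, -1.0]]
force: [-0.2, -0.4, -0.8]
opening: 0.003
```

Call:
{"method": "servo_tool", "body": {"increments": [[1, [40, -20, 0], 0], [1, [30, -10, 0], 0], [1, [0, 0, 0], 0]]}}

```text
time_s: 15.88
position: [0.4943, 0.3593, 0.1866]
tcp_rot: [[-0.077, 0.997, 0.002], [0.997, 0.077, 0.001], [0.001, 0.002, -1.0]]
force: [-0.2, -0.7, -0.2]
opening: 0.009
```

```bash
python3 -c "
from h import *
goto(0,0,.2)
p,d=bot.capture('scene');cv2.imwrite('pics/s10.png',cv2.resize(p[100:340,180:480],None,fx=2.5,fy=2.5))
p,d=bot.capture('top');cv2.imwrite('pics/t10.png',cv2.resize(p[150:350,210:470],None,fx=3,fy=3))"
```

```text
t 15.875 pos [0.4943 0.3593 0.1866] target [0.5405 0.0645 0.2   ] tool mm [-297.5   23.4  -13.7] yaw y 4.4 open 0.009153111882600878 F [-0.15 -0.7  -0.19]
```

View pics/s10.png

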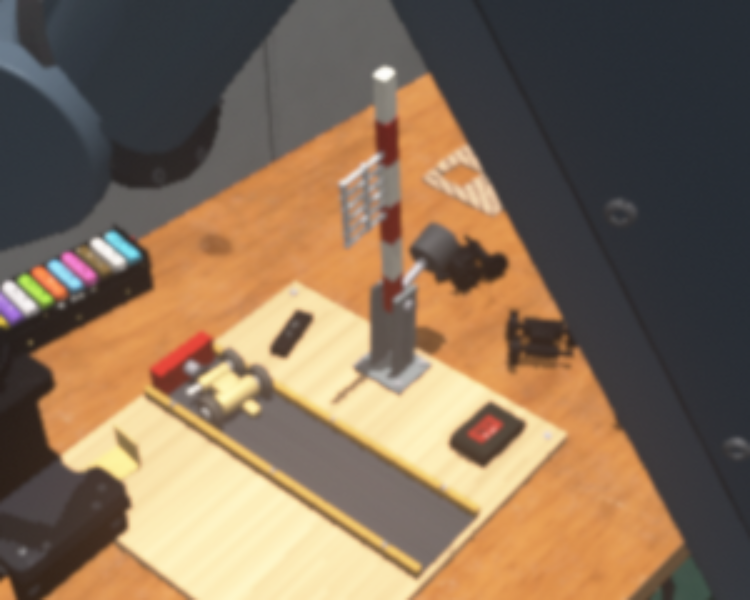

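View pics/t10.png

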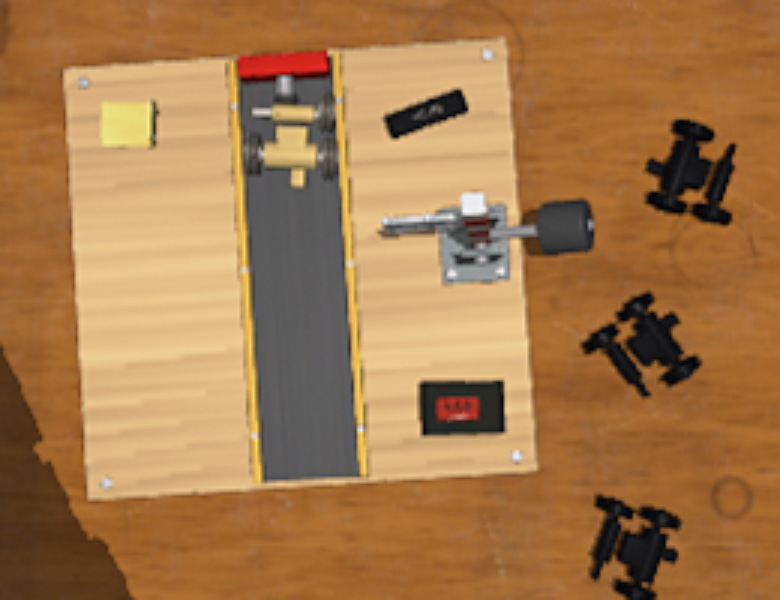

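The bogie is against the buffer and the barrier is up. The bogie looks slightly yawed, so I measure that.

```bash
python3 - <<'E'
from h import *
p,d=bot.capture('top'); r=bot.trace('top','bogie')
a=cv2.imread('pics/top0.png')
A=cv2.resize(a[254:300,285:335],None,fx=8,fy=8,interpolation=2);B=cv2.resize(p[168:214,280:330],None,fx=8,fy=8,interpolation=2)
cv2.imwrite('pics/cmp.png',np.hstack([A,B]))
for x in r[:4]:
    print(x['p'],x['bbox'])
E
```

```text
0.96 [412.1, 322.4, 435.8, 347.9]
0.81 [289.1, 179.8, 322.5, 212.9]
0.77 [424.7, 190.8, 453.1, 224.2]
0.69 [405.2, 247.1, 441.9, 285.3]
```

View pics/cmp.png

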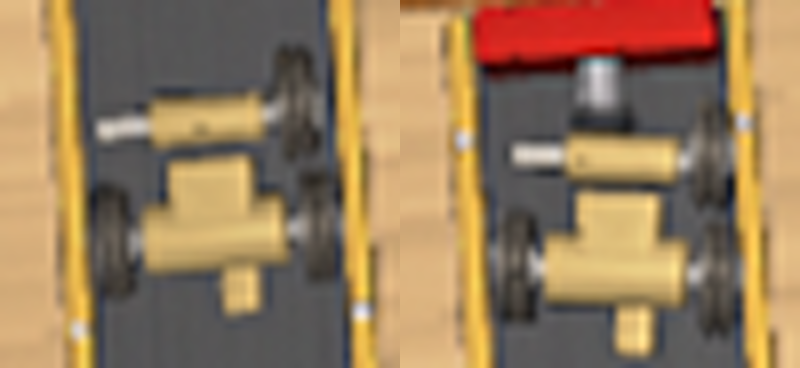

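The bogie is yawed about 6° clockwise by the off-centre push. To square it against the pad, I turn the opened gripper so that one finger can press the right half of the case rear. That keeps the wrist well left of the grille.

Call:
{"method": "servo_tool", "body": {"increments": [[0, [0, 0, 0], -10], [0, [0, 0, 0], -10], [0, [0, 0, 0], -10], [0, [0, 0, 0], -10], [0, [0, 0, 0], -10]]}}

```text
time_s: 16.7
position: [0.4964, 0.3556, 0.1852]
tcp_rot: [[-0.813, 0.582, 0.0], [0.582, 0.813, -0.0], [-0.0, -0.0, -1.0]]
force: [-0.9, 0.8, -0.1]
opening: 0.488
```

Call:
{"method": "servo_tool", "body": {"increments": [[0, [0, 0, 0], -10], [0, [0, 0, 0], -10], [0, [0, 0, 0], -10], [0, [0, 0, 0], -10], [0, [0, 0, 0], 0]]}}

```text
time_s: 17.32
position: [0.4963, 0.3558, 0.1852]
tcp_rot: [[-0.998, -0.069, 0.0], [-0.069, 0.998, -0.0], [-0.0, -0.0, -1.0]]
force: [-0.5, 0.1, 0.3]
opening: 0.982
```

```bash
python3 -c "
from h import *
goto(.045,.033,.15)
print(bot.read_state()['joint_positions'].round(1))"
```

```text
t 17.325 pos [0.4963 0.3558 0.1852] target [0.583  0.1007 0.15  ] tool mm [ -68.9 -260.4   35.2] yaw y 93.94 open 0.9823266437688704 F [-0.49  0.08  0.26]
[ 25.2  31.6  86.4  -0.   62.  -68.8]
```

Call:
{"method": "servo_tool", "body": {"increments": [[0, [-20, -50, 0], 0], [0, [-25, -55, 0], 0], [0, [-20, -55, 0], 0], [0, [-9, -55, 0], 0], [0, [0, -13, 0], 0]]}}

```text
time_s: 17.95
position: [0.5873, 0.1308, 0.1851]
tcp_rot: [[-0.998, -0.065, 0.001], [-0.065, 0.998, -0.001], [-0.001, -0.001, -1.0]]
force: [-0.8, 0.0, 0.4]
opening: 1.001
```

Call:
{"method": "servo_tool", "body": {"increments": [[0, [0, 0, 30], 0], [0, [0, 0, 40], 0], [0, [0, 0, 35], 0], [0, [0, 0, 20], 0], [0, [0, 0, 0], 0]]}}

```text
time_s: 18.58
position: [0.5843, 0.1352, 0.0585]
tcp_rot: [[-0.997, -0.071, -0.004], [-0.071, 0.997, 0.0], [0.004, 0.0, -1.0]]
force: [0.2, 0.8, -0.7]
opening: 0.998
```

```bash
python3 -c "
from h import *
goto(.05,.033,.029)
p,d=bot.capture('scene');cv2.imwrite('pics/s11.png',cv2.resize(p[100:340,180:480],None,fx=2.5,fy=2.5))
p,d=bot.capture('wrist');cv2.imwrite('pics/w11.png',p)"
```

```text
t 18.575 pos [0.5843 0.1352 0.0585] target [0.5879 0.1011 0.029 ] tool mm [ -1.4 -34.3  29.4] yaw y 94.08 open 0.9984099558072086 F [ 0.18  0.83 -0.72]
```

View pics/s11.png

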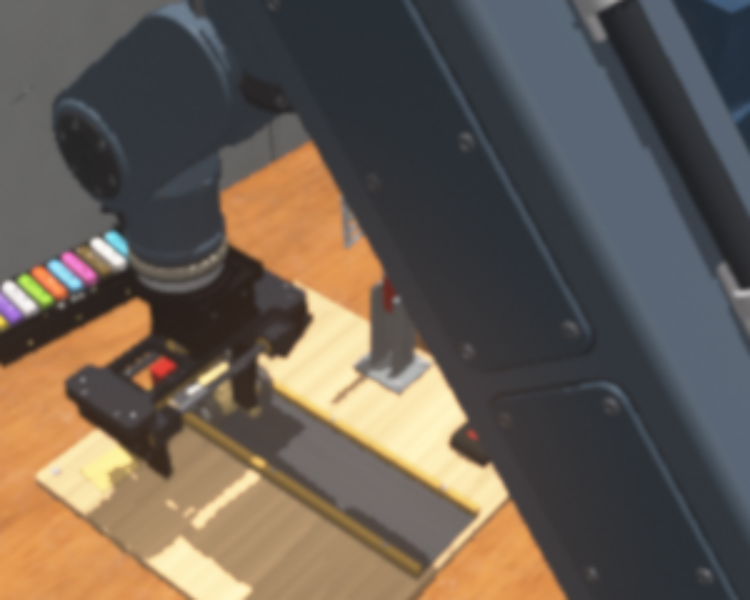

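View pics/w11.png

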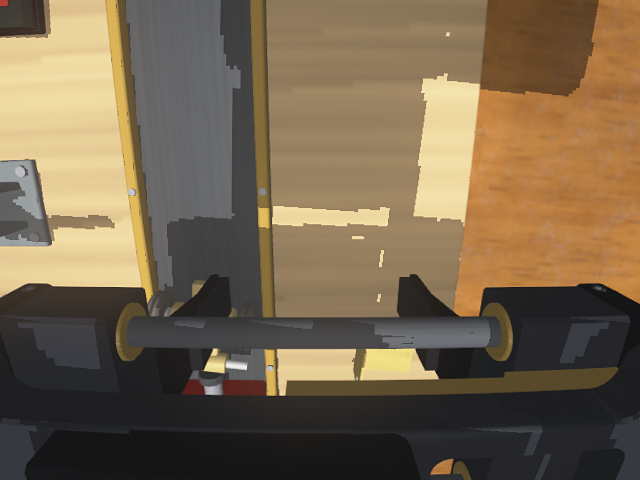

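Call:
{"method": "servo_tool", "body": {"increments": [[0, [4, 0, 20], 0], [0, [0, 0, 9], 0], [0, [0, -15, 0], 0], [0, [0, -19, 0], 0], [0, [0, 0, 0], 0]]}}

```text
time_s: 19.3
position: [0.5855, 0.0985, 0.0318]
tcp_rot: [[-0.998, -0.07, 0.002], [-0.07, 0.998, -0.0], [-0.002, -0.0, -1.0]]
force: [0.2, 0.6, -0.1]
opening: 1.005
```

```bash
python3 -c "
from h import *
goto(.062,.033,.029)
p,d=bot.capture('wrist');cv2.imwrite('pics/w12.png',p[200:420,60:460].repeat(2,0).repeat(2,1))"
```

```text
t 19.3 pos [0.5855 0.0985 0.0318] target [0.5999 0.102  0.029 ] tool mm [-14.6   2.4   2.8] yaw y 94.0 open 1.0046537657073489 F [ 0.22  0.55 -0.08]
```

View pics/w12.png

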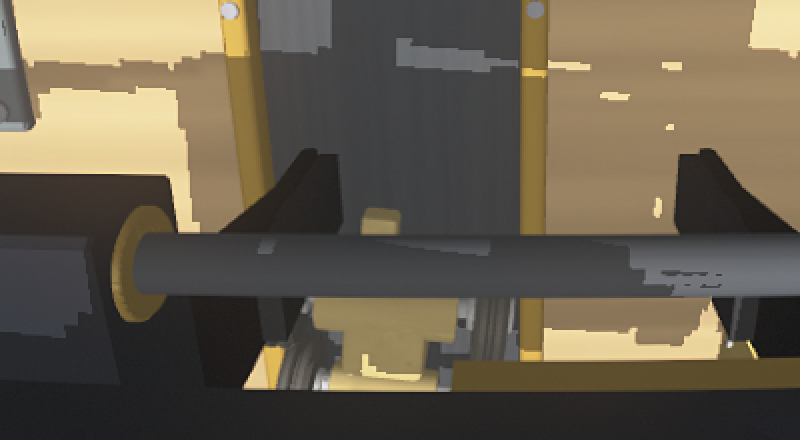

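The finger (cols 305–340) overlaps only the case's right edge (case 315–460). I shift 7 mm left, then advance.

Call:
{"method": "servo_tool", "body": {"increments": [[0, [0, 7, 1.5], 0], [0, [-5, 0, 0], 0], [0, [-4, 0, 0], 0], [0, [-2, 0, 0], 0], [0, [0, 0, 0], 0]]}}

```text
time_s: 19.98
position: [0.5951, 0.1085, 0.0295]
tcp_rot: [[-0.997, -0.073, 0.0], [-0.073, 0.997, -0.0], [-0.0, -0.0, -1.0]]
force: [0.3, 0.3, -0.8]
opening: 0.997
```

Call:
{"method": "servo_tool", "body": {"increments": [[0, [-2, 0, 0], 0], [0, [-1, 0, 0], 0], [0, [0, 0, 0], 0]]}}

```text
time_s: 20.35
position: [0.598, 0.1086, 0.0296]
tcp_rot: [[-0.997, -0.073, 0.0], [-0.073, 0.997, 0.0], [-0.0, -0.0, -1.0]]
force: [0.1, -0.4, 0.7]
opening: 1.002
```

Call:
{"method": "servo_tool", "body": {"increments": [[0, [-1, 0, 0], 0], [0, [0, 0, 0], 0]]}}

```text
time_s: 20.6
position: [0.5986, 0.1087, 0.0295]
tcp_rot: [[-0.997, -0.073, -0.001], [-0.073, 0.997, -0.0], [0.001, 0.0, -1.0]]
force: [-0.1, 0.7, 0.1]
opening: 1.003
```

Call:
{"method": "servo_tool", "body": {"increments": [[0, [-1, 0, 0], 0], [0, [0, 0, 0], 0]]}}

```text
time_s: 20.85
position: [0.5989, 0.1088, 0.0294]
tcp_rot: [[-0.997, -0.073, -0.002], [-0.073, 0.997, -0.0], [0.002, 0.0, -1.0]]
force: [-2.3, -0.7, 0.8]
opening: 1.0
```

```bash
python3 -c "
from h import *
goto(.062,.033,.029)
p,d=bot.capture('wrist');cv2.imwrite('pics/w13.png',p[200:420,60:460].repeat(2,0).repeat(2,1))"
```

```text
t 20.85 pos [0.5989 0.1088 0.0294] target [0.5999 0.102  0.029 ] tool mm [-0.5 -6.9  0.4] yaw y 94.16 open 0.9995484581144513 F [-2.25 -0.73  0.78]
```

View pics/w13.png

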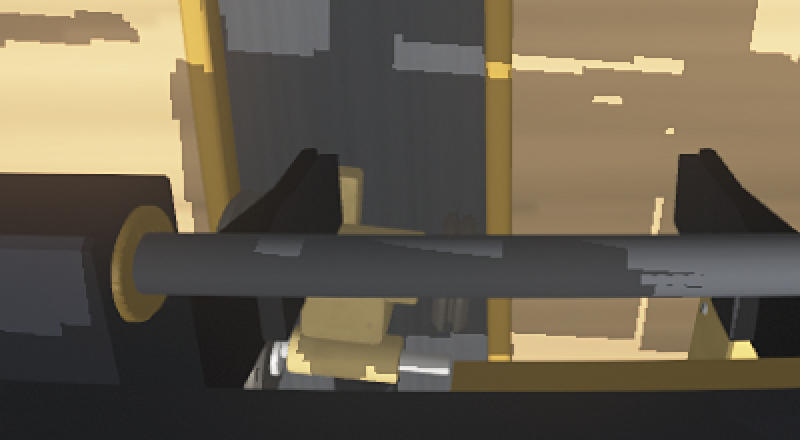

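The bogie seems tilted in this view, so I check it with the wrist depth.

```bash
cat >> h.py <<'E'
def tob(W,p=(.5405,.0645,np.radians(4.2))):
    c,s=np.cos(p[2]),np.sin(p[2]); v=(W[...,:2]-np.array(p[:2])); return np.stack([c*v[...,0]+s*v[...,1],-s*v[...,0]+c*v[...,1],W[...,2]],-1)*1000
def wristB():
    S=bot.read_state(); p,d=bot.capture('wrist'); w=bot.camera_info('wrist');K=w["K"];M=np.array(w["mount"]); v,u=np.mgrid[0:480,0:640]
    P=np.stack([(u-K[0,2])/K[0,0]*d,(v-K[1,2])/K[1,1]*d,d],-1)
    return p,tob((P@M[:3,:3].T+M[:3,3])@S['tcp_rot'].T+S['position'])
E
python3 - <<'E'
from h import *
p,B=wristB()
for u,v in [(210,377),(220,378),(235,380),(250,383),(256,384),(215,362),(230,365),(250,367),(236,315),(250,316),(268,318),(240,310),(240,290),(238,286),(228,348),(250,348)]: print((u,v),B[v,u].round(1))
h=B[...,2]
m=(h>28)&(h<50)&(abs(B[...,1])<34)&(B[...,0]>20)&(B[...,0]<118)
im=np.zeros((360,320,3),np.uint8)
for q,c in zip(B[m],p[m]): im[int((q[0]-10)*3)%360,int((40-q[1])*4)%320]=c
cv2.imwrite('pics/bv.png',im[::-1])
E
```

```text
(210, 377) [107.9 -16.1  35. ]
(220, 378) [108.7 -10.7  34.9]
(235, 380) [110.5  -2.9  34.2]
(250, 383) [111.2   5.5  35.7]
(256, 384) [112.2   8.7  35.4]
(215, 362) [ 95.9 -11.4  38.7]
(230, 365) [97.7 -3.7 38.6]
(250, 367) [100.2   6.3  37. ]
(236, 315) [72.4 -0.4 31.8]
(250, 316) [74.4  6.3 29.3]
(268, 318) [ 28.8  28.3 113.1]
(240, 310) [76.7 -1.4 18.3]
(240, 290) [62.3  0.5 23. ]
(238, 286) [61.  -0.9 20.8]
(228, 348) [ 35.8  18.1 115.7]
(250, 348) [ 34.7  24.1 117.4]
```

View pics/bv.png

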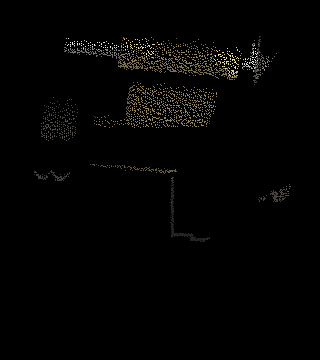

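Yaw is about 10° clockwise, and by depth the finger has only just touched the case's right rear (x ≈ 71). I keep pushing in small steps.

Call:
{"method": "servo_tool", "body": {"increments": [[0, [-1, 0, 0], 0], [0, [0, 0, 0], 0]]}}

```text
time_s: 21.2
position: [0.5993, 0.1088, 0.0293]
tcp_rot: [[-0.997, -0.072, -0.003], [-0.072, 0.997, -0.0], [0.003, 0.0, -1.0]]
force: [-4.7, -1.6, 2.4]
opening: 1.001
```

Call:
{"method": "servo_tool", "body": {"increments": [[0, [-1, 0, 0], 0], [0, [0, 0, 0], 0]]}}

```text
time_s: 21.45
position: [0.5995, 0.1088, 0.0292]
tcp_rot: [[-0.997, -0.072, -0.005], [-0.072, 0.997, -0.0], [0.005, 0.0, -1.0]]
force: [-7.1, -0.9, 3.6]
opening: 1.002
```

Call:
{"method": "servo_tool", "body": {"increments": [[0, [-1, 0, 0], 0], [0, [0, 0, 0], 0]]}}

```text
time_s: 21.7
position: [0.5996, 0.1088, 0.0292]
tcp_rot: [[-0.997, -0.072, -0.007], [-0.072, 0.997, -0.0], [0.007, 0.0, -1.0]]
force: [-7.4, -2.5, 4.4]
opening: 1.001
```

```bash
python3 - <<'E'
from h import *
p,B=wristB(); S=bot.read_state(); print(tob(S['position']).round(1))
cv2.imwrite('pics/w14.png',p[200:420,60:460].repeat(2,0).repeat(2,1))
for u,v in [(210,377),(220,378),(235,380),(250,383),(256,384),(236,315),(250,316)]: print((u,v),B[v,u].round(1))
E
```

```text
[62.2 39.9 29.1]
(210, 377) [107.9 -15.8  35.4]
(220, 378) [108.4 -10.4  35.6]
(235, 380) [110.3  -2.7  34.8]
(250, 383) [110.7   5.8  36.7]
(256, 384) [112.2   8.8  35.7]
(236, 315) [72.8 -0.3 32. ]
(250, 316) [74.   6.7 31. ]
```

View pics/w14.png

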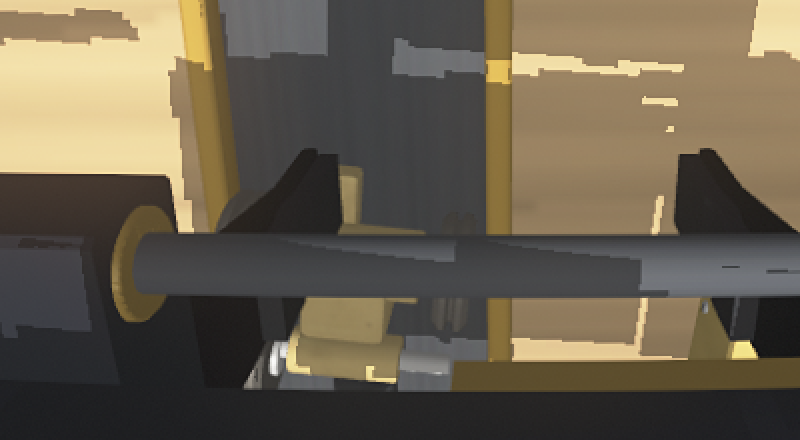

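Stuck at 7 N without rotating, so I back off and look from the top.

Call:
{"method": "servo_tool", "body": {"increments": [[0, [5, 0, 0], 0], [0, [10, 0, 0], 0], [0, [5, 0, -20], 0], [0, [0, 15, -30], 0], [0, [0, 50, -30], 0]]}}

```text
time_s: 22.38
position: [0.5799, 0.1713, 0.1119]
tcp_rot: [[-0.998, -0.069, 0.004], [-0.069, 0.998, -0.0], [-0.004, -0.0, -1.0]]
force: [0.2, 0.4, -0.2]
opening: 0.996
```

Call:
{"method": "servo_tool", "body": {"increments": [[0, [0, 55, -30], 0], [0, [0, 60, -30], 0], [0, [0, 60, 0], 0], [0, [0, 50, 0], 0], [0, [0, 0, 0], 0]]}}

```text
time_s: 23.0
position: [0.5616, 0.397, 0.1694]
tcp_rot: [[-0.997, -0.078, 0.004], [-0.078, 0.997, 0.003], [-0.004, 0.003, -1.0]]
force: [-0.2, -0.2, 0.2]
opening: 1.001
```

```bash
python3 - <<'E'
from h import *
p,d=bot.capture('top'); s,_=bot.capture('scene')
print(tob(bot.read_state()['position']))
B=cv2.resize(p[160:214,275:335],None,fx=8,fy=8,interpolation=2); C=cv2.resize(s[230:270,235:298],None,fx=8,fy=8,interpolation=2)
cv2.imwrite('pics/t15.png',B); cv2.imwrite('pics/s15.png',C)
E
```

```text
[ 45.52075096 326.11359977 168.52244205]
```

View pics/t15.png

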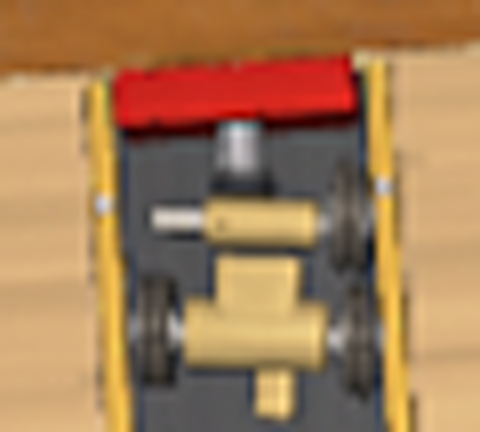

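View pics/s15.png

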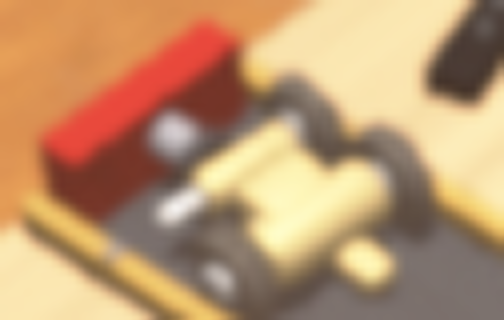

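The bogie is still about 6–7° clockwise with its right wheels near the right rail, so a forward push only wedges it. A gentler fix is to push the rear coupler to the right (tip at z ≈ 19 mm, coming from its left), which turns it straight.

Call:
{"method": "servo_tool", "body": {"increments": [[0, [0, -55, 0], 0], [0, [0, -60, 10], 0], [0, [0, -60, 20], 0], [0, [0, -60, 25], 0], [0, [0, -26, 25], 0]]}}

```text
time_s: 23.72
position: [0.5814, 0.1303, 0.0891]
tcp_rot: [[-0.998, -0.067, 0.001], [-0.068, 0.998, -0.001], [-0.001, -0.001, -1.0]]
force: [0.7, 0.4, 0.2]
opening: 0.999
```

Call:
{"method": "servo_tool", "body": {"increments": [[0, [0, 0, 25], 0], [0, [0, 0, 15], 0], [0, [0, 0, 0], 0]]}}

```text
time_s: 24.1
position: [0.5802, 0.1347, 0.048]
tcp_rot: [[-0.997, -0.072, -0.002], [-0.072, 0.997, -0.0], [0.002, -0.0, -1.0]]
force: [0.6, -0.2, 0.4]
opening: 1.003
```

```bash
python3 - <<'E'
from h import *
goto(.045,.060,.019)
p,B=wristB(); cv2.imwrite('pics/w16.png',p[200:420,60:460].repeat(2,0).repeat(2,1))
E
```

```text
t 24.1 pos [0.5802 0.1347 0.048 ] target [0.581  0.1276 0.019 ] tool mm [-0.4 -7.1 29. ] yaw y 94.13 open 1.0026795956432901 F [ 0.58 -0.23  0.36]
```

View pics/w16.png

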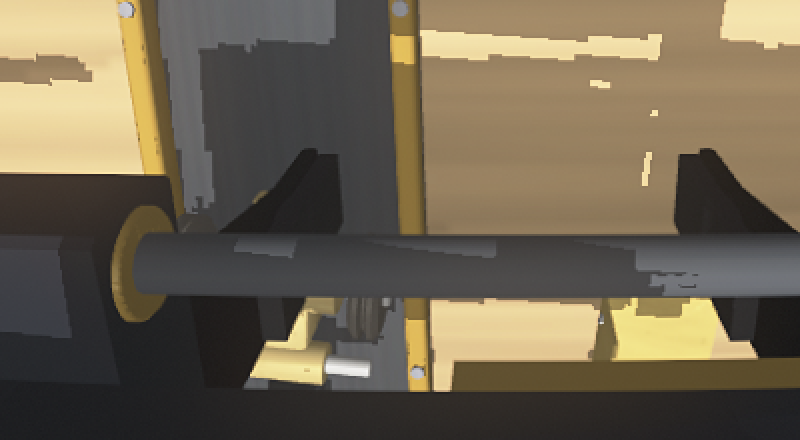

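Call:
{"method": "servo_tool", "body": {"increments": [[0, [0, 0, 15], 0], [0, [0, -5, 13], 0], [0, [0, -5, 0], 0], [0, [-6, 0, 0], 0], [0, [0, 0, 0], 0]]}}

```text
time_s: 24.78
position: [0.589, 0.1257, 0.0211]
tcp_rot: [[-0.997, -0.073, 0.002], [-0.073, 0.997, 0.0], [-0.002, -0.0, -1.0]]
force: [0.8, -0.3, 0.1]
opening: 0.998
```

```bash
python3 - <<'E'
from h import *
goto(.0575,.055,.019)
p,B=wristB(); cv2.imwrite('pics/w17.png',p[200:420,60:460].repeat(2,0).repeat(2,1))
E
```

```text
t 24.775 pos [0.589  0.1257 0.0211] target [0.5938 0.1236 0.019 ] tool mm [-4.6 -2.5  2.1] yaw y 94.16 open 0.9982809261995729 F [ 0.81 -0.26  0.11]
```

View pics/w17.png

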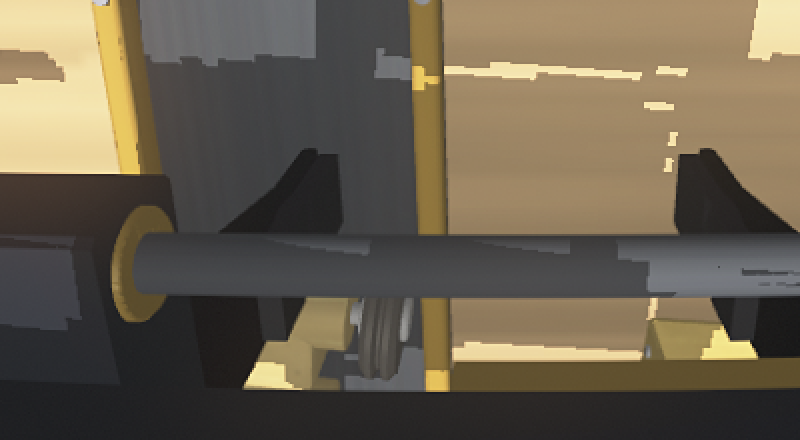

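Call:
{"method": "servo_tool", "body": {"increments": [[0, [-4, -1, 1.5], 0], [0, [0, -2, 0], 0], [0, [0, -2, 0], 0], [0, [0, 0, 0], 0]]}}

```text
time_s: 25.32
position: [0.5919, 0.1209, 0.0191]
tcp_rot: [[-0.997, -0.073, -0.0], [-0.073, 0.997, -0.0], [0.0, -0.0, -1.0]]
force: [0.1, 0.4, -0.2]
opening: 1.002
```

Call:
{"method": "servo_tool", "body": {"increments": [[0, [0, -2, 0], 0], [0, [0, -2, 0], 0], [0, [0, 0, 0], 0]]}}

```text
time_s: 25.7
position: [0.5918, 0.1172, 0.0191]
tcp_rot: [[-0.997, -0.072, -0.001], [-0.072, 0.997, 0.0], [0.001, 0.0, -1.0]]
force: [-0.4, 2.1, 1.0]
opening: 0.999
```

```bash
python3 - <<'E'
from h import *
goto(.0575,.055,.019)
p,B=wristB(); cv2.imwrite('pics/w18.png',p[200:420,60:460].repeat(2,0).repeat(2,1))
m=(B[...,2]>30)&(B[...,2]<50)&(abs(B[...,1])<34)&(B[...,0]>92)&(B[...,0]<116); q=B[m]
for y in range(-20,26,4):
    k=abs(q[:,1]-y)<2
    if k.sum()>3: print(y,k.sum(),np.percentile(q[k][:,0],[3,97]).round(1))
E
```

```text
t 25.7 pos [0.5918 0.1172 0.0191] target [0.5938 0.1236 0.019 ] tool mm [-2.5  6.2  0.1] yaw y 94.16 open 0.9994855393720539 F [-0.38  2.06  0.97]
-16 21 [104.9 106.8]
-12 84 [ 92.6 105.9]
-8 123 [ 92.1 106.2]
-4 115 [ 92.3 105.9]
0 120 [ 92.3 106. ]
4 117 [ 92.5 106. ]
8 155 [ 92.2 106.1]
12 26 [104.7 106.9]
24 8 [ 92.2 105.5]
```

View pics/w18.png

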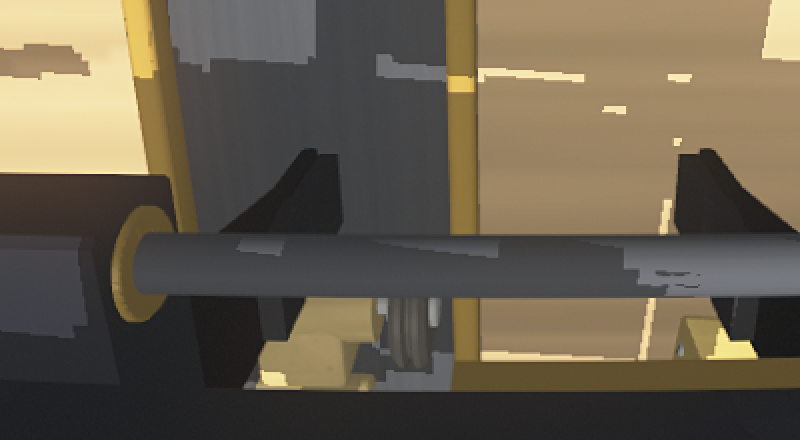

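Contact at 2 N. The left wheel now looks parallel to its rail. I release, rise to z ≈ 29 mm, and press the rear of the case forward near its centre.

Call:
{"method": "servo_tool", "body": {"increments": [[0, [0, 3, 0], 0], [0, [7, 0, 0], 0], [0, [0, 0, -10.5], 0], [0, [0, -5, 0], 0], [0, [0, -2, 0], 0]]}}

```text
time_s: 26.38
position: [0.5861, 0.1121, 0.0301]
tcp_rot: [[-0.997, -0.072, 0.001], [-0.072, 0.997, -0.0], [-0.001, -0.0, -1.0]]
force: [0.1, -0.5, 0.5]
opening: 1.002
```

Call:
{"method": "servo_tool", "body": {"increments": [[0, [-5, 0, 0], 0], [0, [-5, 0, 0], 0], [0, [-1.5, 0, 0], 0], [0, [0, 0, 0], 0]]}}

```text
time_s: 26.88
position: [0.5971, 0.1135, 0.0295]
tcp_rot: [[-0.997, -0.073, -0.0], [-0.073, 0.997, 0.0], [0.0, 0.0, -1.0]]
force: [-0.1, -0.6, -0.2]
opening: 0.999
```

Call:
{"method": "servo_tool", "body": {"increments": [[0, [-1, 0, 0], 0], [0, [-1, 0, 0], 0], [0, [0, 0, 0], 0]]}}

```text
time_s: 27.25
position: [0.5989, 0.1136, 0.0296]
tcp_rot: [[-0.997, -0.073, -0.0], [-0.073, 0.997, 0.0], [0.0, 0.0, -1.0]]
force: [0.3, -0.1, -0.5]
opening: 0.999
```

Call:
{"method": "servo_tool", "body": {"increments": [[0, [-1, 0, 0], 0], [0, [0, 0, 0], 0]]}}

```text
time_s: 27.5
position: [0.5999, 0.1137, 0.0296]
tcp_rot: [[-0.997, -0.073, -0.0], [-0.073, 0.997, 0.0], [0.0, 0.0, -1.0]]
force: [0.6, 0.1, 0.1]
opening: 1.0
```

```bash
python3 - <<'E'
from h import *
S=bot.read_state(); print(tob(S['position']),S['force'])
p,B=wristB(); cv2.imwrite('pics/w19.png',p[200:420,60:460].repeat(2,0).repeat(2,1))
E
```

```text
[62.82155773 44.70817626 29.60439791] [0.5590395  0.05683667 0.14280253]
```

View pics/w19.png

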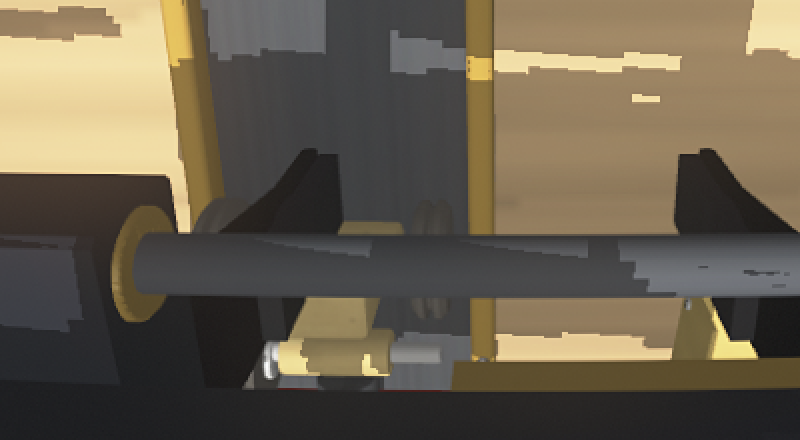

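It is straight now. I continue forward until it meets the pad.

Call:
{"method": "servo_tool", "body": {"increments": [[0, [-1, 0, 0], 0], [0, [0, 0, 0], 0]]}}

```text
time_s: 27.8
position: [0.6005, 0.1137, 0.0295]
tcp_rot: [[-0.997, -0.073, -0.001], [-0.073, 0.997, 0.0], [0.001, 0.0, -1.0]]
force: [-1.9, 0.1, 0.5]
opening: 1.001
```

Call:
{"method": "servo_tool", "body": {"increments": [[0, [-1, 0, 0], 0], [0, [0, 0, 0], 0]]}}

```text
time_s: 28.05
position: [0.6008, 0.1138, 0.0294]
tcp_rot: [[-0.997, -0.073, -0.003], [-0.073, 0.997, -0.0], [0.003, 0.0, -1.0]]
force: [-4.1, 0.5, 1.2]
opening: 0.998
```

Call:
{"method": "servo_tool", "body": {"increments": [[0, [-1, 0, 0], 0], [0, [0, 0, 0], 0]]}}

```text
time_s: 28.3
position: [0.601, 0.1138, 0.0293]
tcp_rot: [[-0.997, -0.072, -0.005], [-0.072, 0.997, -0.0], [0.005, 0.0, -1.0]]
force: [-5.3, -0.1, 3.5]
opening: 1.003
```

Firm contact with the buffer again at 5 N. I retreat the same way and look.

Call:
{"method": "servo_tool", "body": {"increments": [[0, [4, 0, 0], 0], [0, [10, 0, 0], 0], [0, [5, 0, -20], 0], [0, [0, 15, -30], 0], [0, [0, 50, -30], 0]]}}

```text
time_s: 28.92
position: [0.5808, 0.176, 0.112]
tcp_rot: [[-0.998, -0.069, 0.003], [-0.069, 0.998, -0.0], [-0.003, -0.0, -1.0]]
force: [1.0, 0.3, -0.4]
opening: 1.003
```

Call:
{"method": "servo_tool", "body": {"increments": [[0, [0, 55, -30], 0], [0, [0, 60, -30], 0], [0, [0, 60, 0], 0], [0, [0, 50, 0], 0], [0, [0, 0, 0], 0]]}}

```text
time_s: 29.55
position: [0.5626, 0.4017, 0.1694]
tcp_rot: [[-0.997, -0.078, 0.004], [-0.078, 0.997, 0.003], [-0.004, 0.002, -1.0]]
force: [-0.5, -0.7, -0.3]
opening: 1.004
```

```bash
python3 - <<'E'
from h import *
p,d=bot.capture('top'); s,_=bot.capture('scene')
print(bot.read_state()['time_s'],bot.read_state()['force'])
cv2.imwrite('pics/t20.png',cv2.resize(p[160:214,275:335],None,fx=8,fy=8,interpolation=2)); cv2.imwrite('pics/s20.png',cv2.resize(s[100:340,180:480],None,fx=2.5,fy=2.5))
cv2.imwrite('pics/t20w.png',cv2.resize(p[150:350,210:470],None,fx=3,fy=3))
E
```

```text
29.65 [-0.07428238 -0.34902542  0.48285529]
```

View pics/t20.png

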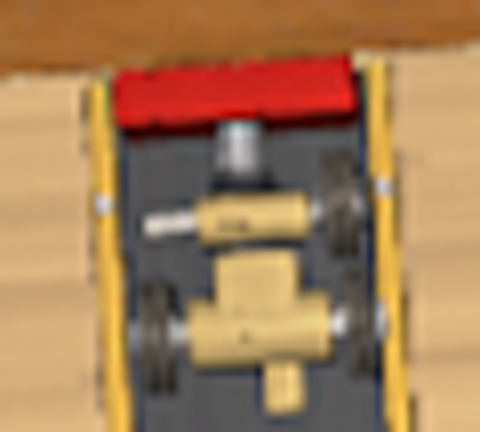

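View pics/s20.png

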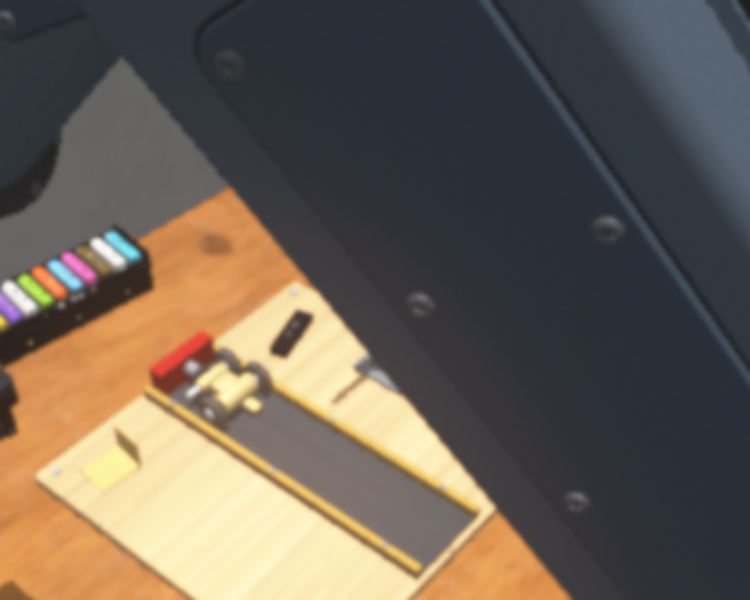

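View pics/t20w.png

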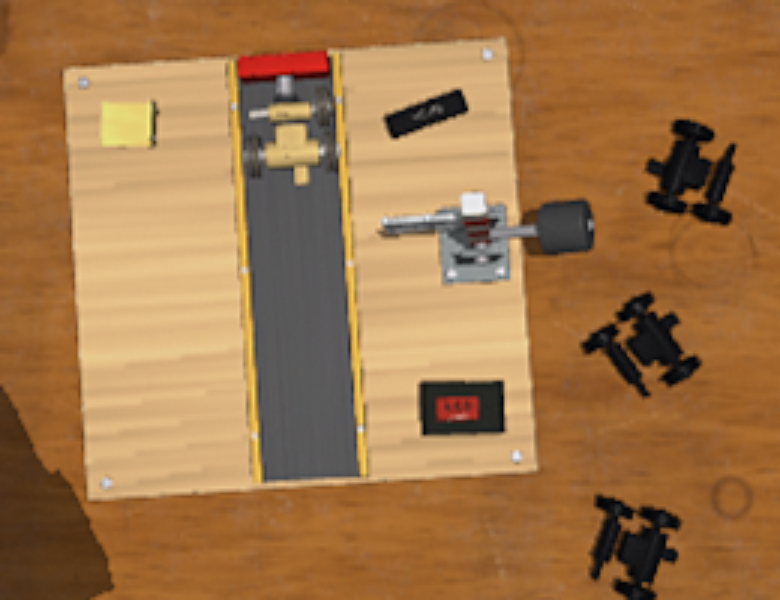

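Now the bogie sits square (its bar parallel to the red block), against the pad. The barrier is up, the other parts are untouched, and the arm is clear.

```bash
python3 -c "
from rig import bot
print(bot.hand_in())"
```

```text
the job is handed in; nothing more can be done
None
```

The barrier arm is fully raised on its own and the bogie rests against the buffer. I handed the job in at about 29.7 s of the 61 s allowed.

- **Barrier:** I tipped the throw-over weight to the right with the closed fingers. The later top views show the boom staying up untouched; in the last one the robot arm hid it only from the scene camera.
- **Bogie:** I then pushed it along the track to the buffer, where the force rose to about 8 N and it stopped. That push was slightly left of centre, to keep the wrist clear of the raised grille. It left the bogie turned about 6–10° clockwise, depending on the view.
- **Straightening:** A first try, pushing the right half of the case forward, wedged at about 7 N and changed nothing. Nudging the rear coupler to the right at about 2 N turned it straight, and I pushed it home again until it stopped at about 5 N.
- **Last check:** The top view shows the bogie square to within about 1–2° by eye and touching the pad. The receiver, bracket, controller and black look-alikes appear unmoved, and the robot is touching nothing.

I did not measure the 24 mm home distance to better than about 2 mm; I judged it from the contact force and the picture.

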